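# Put the slide chamber away in the dark box

### The job

The stained slides have to go into the dark without being disturbed. Slide their chamber gently across the bench, keeping it flat on the bench top all the way, round the two instruments and the bottles without touching any of them (neither with the chamber nor with the arm), and end-on into the open dark box until it is wholly inside; then lower the box's cover, without slamming it, until it is shut.

Things in the scene. Friction and masses are not known exactly. Their poses are not given: they have to be found in the camera images.
- chamber: Loose humid chamber for microscope slides: flat black tray, four glass slides, clear lid fixed shut; one rigid piece with plain upright sides. 100 mm along its x, 120 mm along its y, 34 mm high, about 0.35 kg. Origin: centre of its underside. Its long axis (y) starts roughly along world y. Too wide for most grippers: push it by its sides; it stops where the pushing stops.
- console: Fixed joystick console, an obstacle: low pale box, footprint 140 mm (its x) by 90 mm (its y), 50 mm high, short black joystick to 88 mm. Origin: centre of its underside. It and the touch panel stand one nearer to the robot and one farther (which is which varies), with a gap of 150 to 170 mm between them along x that the chamber fits through lengthwise.
- panel: Fixed touch-panel controller, an obstacle: low grey wedge with a tilted dark screen, footprint 140 mm along its x by 90 mm along its y, 76 mm high at its far (+x) edge. Origin: centre of its underside.
- bottle_a: Loose round reagent bottle with a blue cap, 50 mm across, 90 mm tall, standing beyond the chamber's start. To be left untouched. Origin: centre of its underside.
- bottle_b: Loose round reagent bottle like bottle_a, 50 mm across, 90 mm tall, standing beyond the way from the instruments to the dark box. To be left untouched. Origin: centre of its underside.
- darkbox: Fixed dark box of black sheet, no floor. Origin: on the bench, centre of its inside, which is 130 mm wide (its x) and 150 mm deep (its y): open mouth at y = -75 mm, back wall at y = +75 mm. Walls 6 mm thick, 50 mm high. The chamber goes in along the box's +y, its length along y; centred on the origin it is wholly inside with 15 mm to spare at each end.
- cover (a joint): Angle of the dark box's cover, rad: 0 shut, 1.45 to 1.6 (upright) at the start. Panel 146 mm wide, 5 mm thick, 162 mm long from the hinge, with a turned-down front 45 mm deep; hinged along the box's x, shut it points to the box's -y. A stiff hinge (0.4 N m) holds it where it is left: push its outer face (the box's +y side when open) towards -y and down, 3 to 5 N.
- cover_hinge (a point): Middle of the cover's hinge axis (81 mm behind the dark box's centre, 53 mm above the bench), on the cover's mid-plane; axes as the dark box's.
- cover_tab (a point): Middle of the outer face of the finger tab (50 mm wide, 26 mm long, 6 mm thick) in the middle of the cover's front edge, 174 mm from the hinge; points up when the cover is open, lies 56 mm above the bench when shut.
Mind the look-alikes: they are no part of the job. Leave any blue or yellow look-alike of the chamber alone.

How it is judged:
By the outcome, as a careful person would: the job done as asked, in the order asked, and still so for the second after the job is handed in, with the robot touching nothing.
It also fails if it takes over 72 s, if anything falls off the work surface, if the arm or the gripper's body presses on something with over 40 N, if the wrist force passes 120 N, or if a joint passes its speed limit or range.

### The arm

A 6-joint arm with a two-finger parallel gripper is mounted at the origin on the work surface. World frame = base frame: x ahead of the robot, y to its left, z up, the work surface at z = 0. Lengths are in m, angles in rad, forces in N, time in s.
With the tool pointing down it reaches from about 0.35 to 1 m from the base axis. Payload 7.1 kg.
Tool frame: the origin (TCP) lies midway between the tips of the shut fingers; the grasp point (between the pads) lies 19 mm behind it; z points along the fingers, x is the direction in which the jaws open and shut, and the axes are right-handed (so a half turn about z gives the same grasp; the last joint's range is limited). The gripper opens to 85 mm and grips with 20 to 120 N. Pads are 22 mm wide; open, the fingers measure 114 mm over their backs; the gripper's body (76 mm by 85 mm) begins 54 mm behind the grasp point. The pads swing forward as they close: fully open they stand 13 mm farther back than shut.
Start: joints at [-1.3, 0.423, 1.63, -0, 1.089, -0.019], TCP at [0.179, -0.599, 0.231] pointing down, gripper open.
Joint ranges: [-3, 3], [-0.9, 2.11], [0.09, 2.58], [-1.31, 4.45], [0.11, 2.69], [-2.54, 2.54]. Speed limits (rad/s): [2.39, 2.39, 3.01, 3.14, 3.14, 3.14].

### API

Orientations are given as [roll, pitch, yaw] about the fixed x, y, z axes, in that order (R = Rz(yaw) Ry(pitch) Rx(roll)).
In Python, from rig import r, optics, workorder, models gives the robot as it stands. The module is installed in compiled form; this text tells all that it offers.
- The arm moves only by the tool carry_out, never from a script. Its argument "moves" is a list of rows, each a list of 3 entries, a list of its own where there are three numbers: the finger opening in m, from 0 to 0.0854, then the shift along the tool's x, y, z in m, then the turn, a rotation vector about the tool's x, y, z in degrees. A call has 1 to 8 rows; each row shifts and turns the commanded pose from where the row before left it, along the tool's axes as they then stand; what a row does not reach is not made up. A row lasts 1/8 s, in which the tool goes at most 62.5 mm and 10.7 degrees, less where a joint would pass 70% of its speed; a pose out of reach is approached as far as the arm can. A call is refused whole if a number of a shift passes 0.0625 or a number of a turn 10.7, either way. A call with a gripper value outside its range is refused whole. The fingers move at their own pace and stop on an object; "newtons" is the grip in N (left out, the last holds). Time passes only in rows, so rows that do not move let the fingers close. It gives the time, the measured TCP pose, the force and the opening at its end, in the units of the state.
- r.sense(): the state, without advancing time (a new reading comes with each control period).
- optics.read_camera(name): name is "side" or "top"; returns a dict with "pixels" (480x640x3 uint8, blue, green, red), "fx", "fy", "cx", "cy" (pixels), "R" (3x3) and "t" (3): a world point X has camera coordinates R X + t. Camera axes: x right, y down, z forward; pixel columns grow to the right and rows downward; lengths in m; the calibration is good to about 2 mm. A picture is of the moment at which its call begins. There is no depth.
- workorder.sign_off(): hands the job in, once; it reports no verdict.
Trained networks look in a picture, given as the dict that the camera call returned (one of the last four; its "shot" number tells which), for a name from the list of things; names that differ only in an ending like _2 or _b are one class to them, and where a whole thing is asked for, a point or a joint stands for the part that bears it (a point fixed in the world has none). Each returns a list of dicts, best first, with "confidence" (0 to 1); they miss things now and then, are a little off and sometimes report something else, mostly with a low value. They report only what shows in the picture. A call takes as long as a camera call. They do not tell look-alikes from the thing itself.
- models.spot_in(picture, query): "centre" ([x, y, z] in m, in world coordinates, good to about 4 mm: the middle of the surface that is visible of it).
- models.tip_of(picture, query): "centre" ([x, y, z] in m, in world coordinates, good to about 4 mm: a listed point, or the origin of a listed thing).
The state is a dict: "t": time; "joints": joint angles; "dq": joint speeds; "joint_torque": joint torques, N m; "eef_pos": TCP position; "eef_rot": TCP orientation; "ft_force": force on the tool from outside, world axes, zero at the start; "moment": the same for the moment, N m; "finger_gap": finger opening in m.
Only numpy, scipy, OpenCV 4.12 (cv2) and the standard library are available. Lean on these libraries where they do the work, as an engineer would, in place of code of your own. Each camera call takes 0.05 s, during which the arm holds its last target.

## Working session

There is one attempt and no reset: what is moved stays moved. The work goes in short steps, Python scripts to look and compute and a tool call to move; the robot and the scene stay as the last step left them, time stands still between calls to the robot, and variables do not carry over. Pictures are saved under pics/ and viewed, and the job is handed in when it is done.

Besides the shell and the picture viewer there is one more tool, called after ">>>" by a JSON object that holds its "api" and its "payload". carry_out: Moves the arm, as the interface text tells. Its arguments: {"type":"object","properties":{"moves":{"type":"array"},"newtons":{"type":"number"}},"required":["moves"]}

```bash
mkdir -p pics; ls; python3 - <<'E'
from rig import r, optics, workorder, models
import cv2, json
s=r.sense(); print({k:s[k] for k in ('t','eef_pos','eef_rot','finger_gap','ft_force')})
for n in ('side','top'):
    p=optics.read_camera(n); cv2.imwrite(f'pics/{n}0.png',p['pixels'])
    print(n,p['fx'],p['cx'],p['cy'],p['R'],p['t'])
    for q in ['chamber','console','panel','bottle_a','darkbox','cover_hinge','cover_tab']:
        for f in ('tip_of','spot_in'):
            if f=='spot_in' and q.startswith('cover_'): continue
            print(q,f,[([round(float(v),3) for v in d['centre']],round(float(d['confidence']),2)) for d in getattr(models,f)(p,q)])
print(r.sense()['t'])
E
```

```text
pics
{'t': 0.0, 'eef_pos': array([ 0.17846887, -0.59839691,  0.23051737]), 'eef_rot': array([-3.14154797e+00,  1.55191239e-03, -1.28104314e+00]), 'finger_gap': 0.08554207365583956, 'ft_force': array([ 0.73960741, -1.18638058,  0.67050644])}
side 434.0868637291421 320.4432174577004 246.8147139059627 [[-0.91477719 -0.40395701  0.00119613]
 [-0.30169403  0.68122341 -0.66701978]
 [ 0.26863248 -0.61053534 -0.74503905]] [0.43996863 0.23017379 0.77052294]
chamber tip_of [([0.45, -0.331, -0.0], 0.78), ([0.381, -0.5, 0.001], 0.74), ([0.221, -0.381, -0.0], 0.59), ([0.73, -0.282, 0.002], 0.26)]
chamber spot_in [([0.446, -0.311, 0.033], 0.84), ([0.221, -0.368, 0.034], 0.82), ([0.38, -0.473, 0.035], 0.69), ([0.428, 0.377, 0.213], 0.68)]
console tip_of [([0.707, -0.121, 0.003], 0.82)]
console spot_in [([0.699, -0.102, 0.039], 0.84)]
panel tip_of [([0.401, -0.122, 0.001], 0.85), ([0.448, -0.331, -0.005], 0.63)]
panel spot_in [([0.402, -0.098, 0.043], 0.91)]
bottle_a tip_of [([0.758, 0.07, 0.005], 0.69)]
bottle_a spot_in [([0.402, -0.099, 0.045], 0.73), ([0.747, 0.079, 0.056], 0.65), ([0.72, -0.267,
[... 377 characters left out ...]
ip_of [([0.218, -0.385, 0.002], 0.98), ([0.457, -0.332, 0.002], 0.79)]
chamber spot_in [([0.459, -0.327, 0.038], 0.83), ([0.386, -0.49, 0.034], 0.64), ([0.221, -0.377, 0.04], 0.61)]
console tip_of [([0.704, -0.114, 0.0], 0.67)]
console spot_in [([0.701, -0.112, 0.043], 0.93)]
panel tip_of [([0.401, -0.123, -0.002], 0.75)]
panel spot_in [([0.397, -0.121, 0.055], 0.81)]
bottle_a tip_of [([0.725, -0.281, 0.002], 0.65), ([0.756, 0.069, -0.001], 0.63)]
bottle_a spot_in [([0.718, -0.27, 0.06], 0.75), ([0.744, 0.067, 0.062], 0.69)]
darkbox tip_of []
darkbox spot_in [([0.431, 0.365, 0.093], 0.66)]
cover_hinge tip_of [([0.431, 0.392, 0.053], 0.89)]
cover_tab tip_of [([0.431, 0.388, 0.226], 0.69)]
1.3
```

View pics/side0.png

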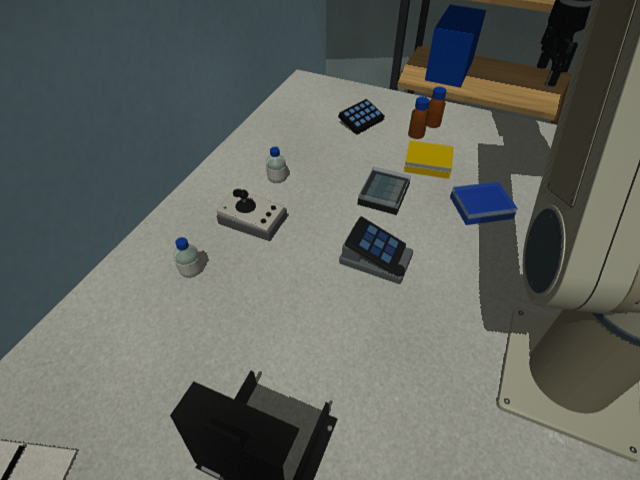

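View pics/top0.png

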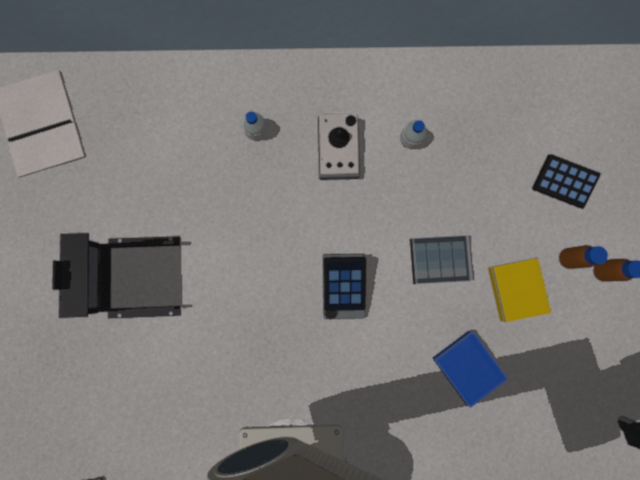

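Candidates for the chamber (top view): the black tray with a clear lid and slides at (441,259), a blue one at (470,368), a yellow one at (519,290), and a black keypad at (567,180). I choose the one at (441,259) and will check it in a close crop.

```bash
cat > h.py <<'E'
import numpy as np, cv2
from rig import r, optics, workorder, models
def px(p,X):
    c=np.array(p['R'])@np.array(X,float)+np.array(p['t']); return np.array([p['fx']*c[0]/c[2]+p['cx'],p['fy']*c[1]/c[2]+p['cy']])
def ray(p,u,v,z):
    R=np.array(p['R']);t=np.array(p['t']);C=-R.T@t
    d=R.T@np.array([(u-p['cx'])/p['fx'],(v-p['cy'])/p['fy'],1]); return C+d*(z-C[2])/d[2]
def box(x,y,yaw,hx,hy,z): 
    c,s=np.cos(yaw),np.sin(yaw); return [[x+c*a-s*b,y+s*a+c*b,z] for a,b in((-hx,-hy),(hx,-hy),(hx,hy),(-hx,hy))]
def crop(im,u,v,w,h,k,name): 
    c=im[max(0,v-h):v+h,max(0,u-w):u+w]; cv2.imwrite(name,cv2.resize(c,None,fx=k,fy=k,interpolation=cv2.INTER_CUBIC))
E
python3 - <<'E'
from h import *
p=optics.read_camera('top'); im=p['pixels']
crop(im,441,259,50,40,8,'pics/c1.png')
s=optics.read_camera('side'); crop(s['pixels'],385,190,50,40,8,'pics/c2.png')
crop(im,120,275,90,65,4,'pics/c3.png')
crop(im,340,220,100,130,3,'pics/c4.png')
E
```

```text
(no output)
```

View pics/c1.png

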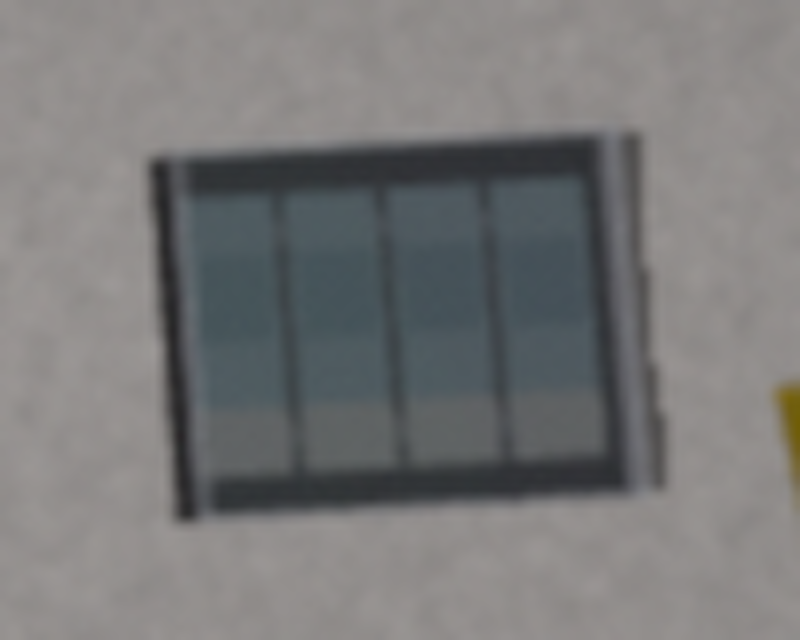

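View pics/c2.png

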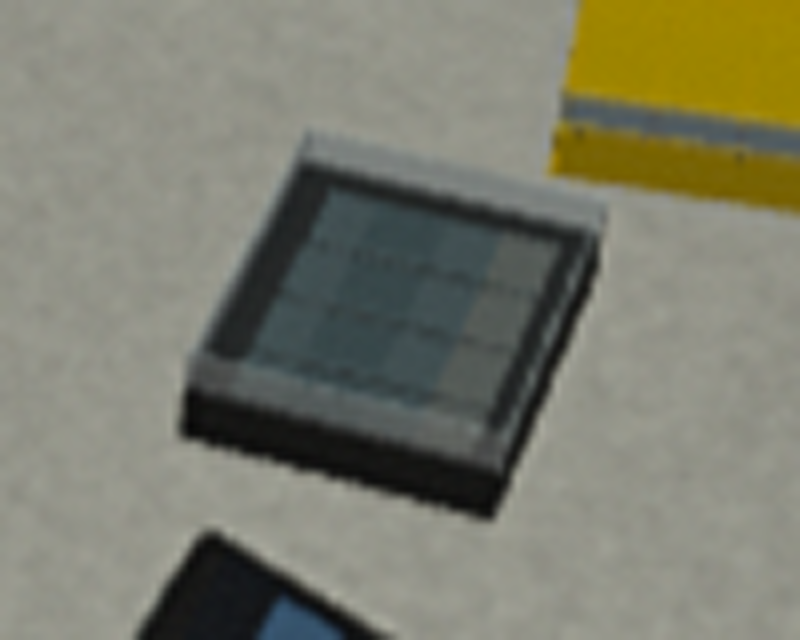

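View pics/c3.png

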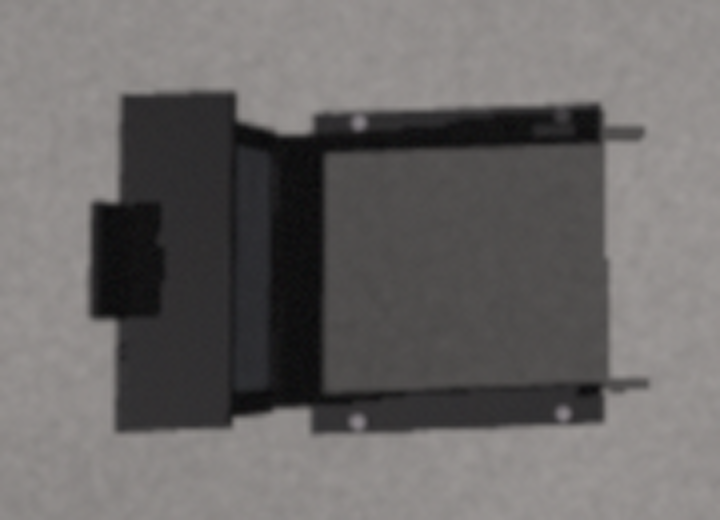

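View pics/c4.png

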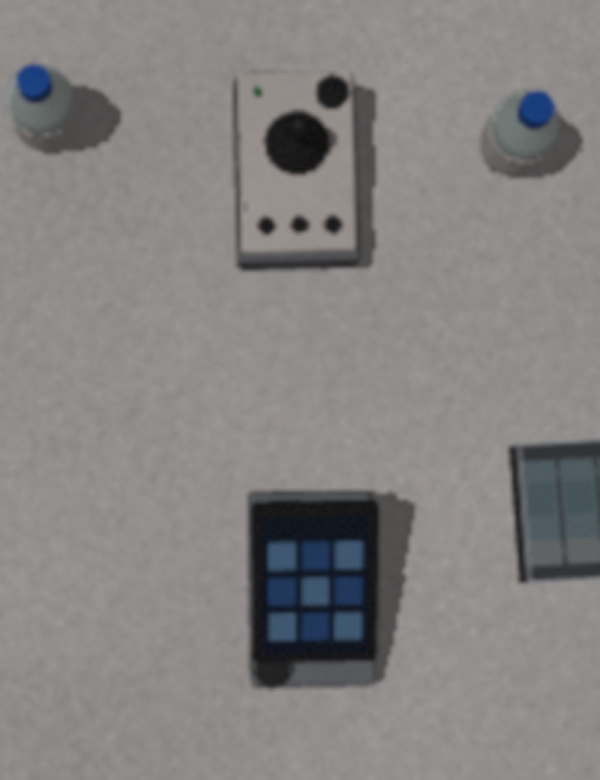

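```bash
python3 - <<'E'
from h import *
t=optics.read_camera('top'); s=optics.read_camera('side')
f=lambda p,o,c,z:[ray(p,o[0]+(a+.5)/8-.5,o[1]+(b+.5)/8-.5,z).round(4) for a,b in c]
print('top z0 +y side',f(t,(391,219),[(152,158),(178,518)],0)); print('top z34 -y',f(t,(391,219),[(638,133),(662,488)],.034)); 
print('side z0',f(s,(335,150),[(180,435),(492,518)],0)); print('side z34 back',f(s,(335,150),[(310,133),(605,205)],.034))
# gap edges, top
g=lambda c,z:[ray(t,240+(a+.5)/3-.5,90+(b+.5)/3-.5,z).round(4) for a,b in c]
print('console near base',g([(240,268),(358,264)],0),'top',g([(240,250),(358,250),(236,75),(352,70)],.05))
print('panel far top',g([(250,493),(376,492)],.076), 'near base',g([(253,686),(378,684)],0))
k=lambda c,z:[ray(t,30+(a+.5)/4-.5,210+(b+.5)/4-.5,z).round(4) for a,b in c]
print('box mouth outer top',k([(601,104),(604,421)],.05),'back',k([(314,113),(312,432)],.05)); print('mouth inner floor',k([(601,141),(607,382)],0))
print('flaps', k([(643,132),(648,383)],.05),k([(643,132),(648,383)],.0))
print('tab', k([(93,203),(90,316)],.227))
S=r.sense();print(S['t'])
cv2.imwrite('pics/s1.png',cv2.resize(s['pixels'][360:480,160:350],None,fx=4,fy=4,interpolation=cv2.INTER_CUBIC))
E
```

```text
top z0 +y side [array([ 0.5034, -0.2691,  0.    ]), array([ 0.4039, -0.272 ,  0.    ])]
top z34 -y [array([ 0.5039, -0.3934,  0.034 ]), array([ 0.4086, -0.3945,  0.034 ])]
side z0 [array([ 0.5018, -0.2709,  0.    ]), array([ 0.4029, -0.2745,  0.    ])]
side z34 back [array([ 0.5029, -0.3862,  0.034 ]), array([ 0.4061, -0.3892,  0.034 ])]
console near base [array([ 0.6413, -0.0728,  0.    ]), array([ 0.6426, -0.1611,  0.    ])] top [array([ 0.6427, -0.0718,  0.05  ]), array([ 0.6411, -0.156 ,  0.05  ]), array([ 0.7715, -0.072 ,  0.05  ]), array([ 0.7738, -0.1559,  0.05  ])]
panel far top [array([ 0.4674, -0.074 ,  0.076 ]), array([ 0.4662, -0.16  ,  0.076 ])] near base [array([ 0.3327, -0.0749,  0.    ]), array([ 0.3319, -0.1657,  0.    ])]
box mouth outer top [array([0.5145, 0.2242, 0.05  ]), array([0.3502, 0.2217, 0.05  ])] back [array([0.513 , 0.3732, 0.05  ]), array([0.3483, 0.3707, 0.05  ])]
mouth inner floor [array([0.4999, 0.2377, 0.    ]), array([0.3686, 0.2336, 0.    ])]
flaps [array([0.4993, 0.2023, 0.05  ]), array([0.369 , 0.1992, 0.05  ])] [array([0.5044, 0.2147, 0.    ]), array([0.3676, 0.2115, 0.    ])]
tab [array([0.4561, 0.3915, 0.227 ]), array([0.4082, 0.3912, 0.227 ])]
1.5
```

View pics/s1.png

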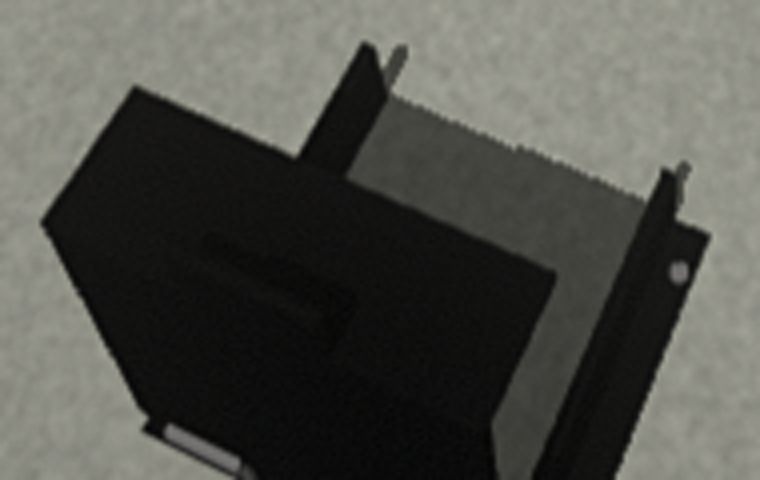

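The crop at (441,259) shows a black tray with a clear lid and four slides, so this is the chamber: centre about (0.4535,-0.331), yaw about +1.6°. The box floor is centred near (0.432,0.311) with yaw about +0.8°, and the gap centre is at x ≈ 0.553.

>>> {"api": "carry_out", "payload": {"moves": [[0.06,[0,0,0],[0,0,7.5]],[0.06,[0,0,0],[0,0,7.5]],[0.06,[-0.0437,-0.0308,0.01],[0,0,0]],[0.06,[-0.0437,-0.0308,0.01],[0,0,0]],[0.06,[-0.0437,-0.0308,0.01],[0,0,0]],[0.06,[-0.0437,-0.0308,0.01],[0,0,0]],[0.06,[-0.0437,-0.0308,0.01],[0,0,0]],[0.06,[-0.0437,-0.0308,0.01],[0,0,0]]]}}

```text
t: 2.5
eef_pos: [0.3569, -0.3304, 0.1713]
eef_rot: [-3.141, -0.001, -1.543]
ft_force: [-0.0, -0.1, -0.2]
finger_gap: 0.0603
```

>>> {"api": "carry_out", "payload": {"moves": [[0.06,[0,0,0.05],[0,0,0]],[0.06,[0,0,0.05],[0,0,0]],[0.06,[0,0,0.04],[0,0,0]],[0.06,[0,0,0.018],[0,0,0]],[0.06,[0,0,0],[0,0,0]]]}}

```text
t: 3.12
eef_pos: [0.3554, -0.331, 0.0122]
eef_rot: [3.14, 0.002, -1.543]
ft_force: [-0.1, -0.3, 0.3]
finger_gap: 0.0601
```

```bash
cat > look.py <<'E'
import sys
from h import *
a=sys.argv; n=a[1]
for v,u0,v0,w,h,k in [('top',*map(int,a[2:7])),('side',*map(int,a[7:12]))]:
    p=optics.read_camera(v); crop(p['pixels'],u0,v0,w,h,k,f'pics/{n}_{v}.png'); 
    for d in models.tip_of(p,'chamber')[:4]: print(v,d['centre'].round(3) if hasattr(d['centre'],'round') else d['centre'],round(float(d['confidence']),2))
s=r.sense(); print(s['t'],s['eef_pos'].round(4),s['ft_force'].round(2))
E
python3 look.py a 441 270 80 70 5 385 195 80 60 5
```

```text
top [0.386, -0.4994, -0.0011] 0.59
top [0.4597, -0.3307, 0.0047] 0.55
side [0.2189, -0.3828, -0.0001] 0.84
side [0.4524, -0.3328, -0.0024] 0.77
side [0.3798, -0.4987, 0.0007] 0.57
3.325 [ 0.3566 -0.3323  0.0144] [ 0.76 -0.14 -0.05]
```

View pics/a_top.png

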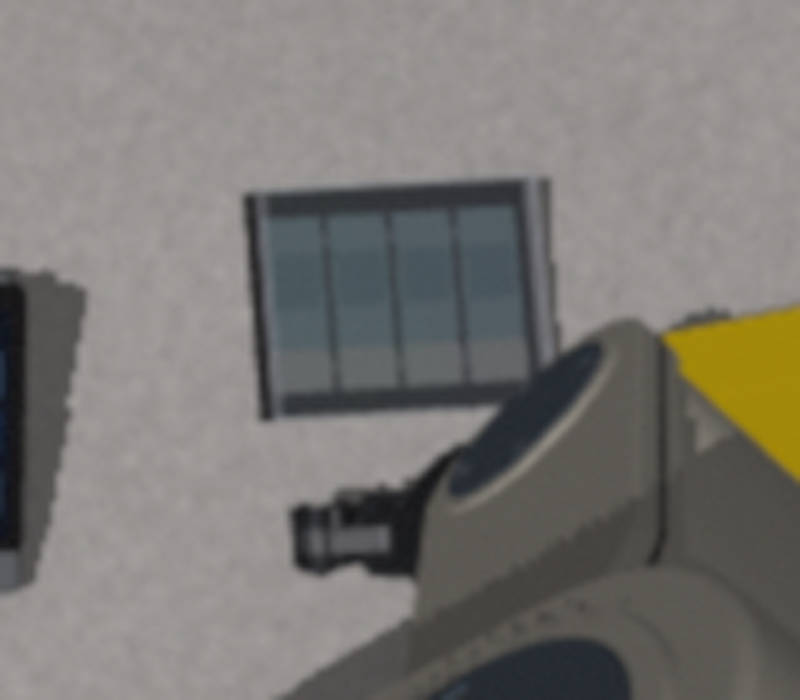

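View pics/a_side.png

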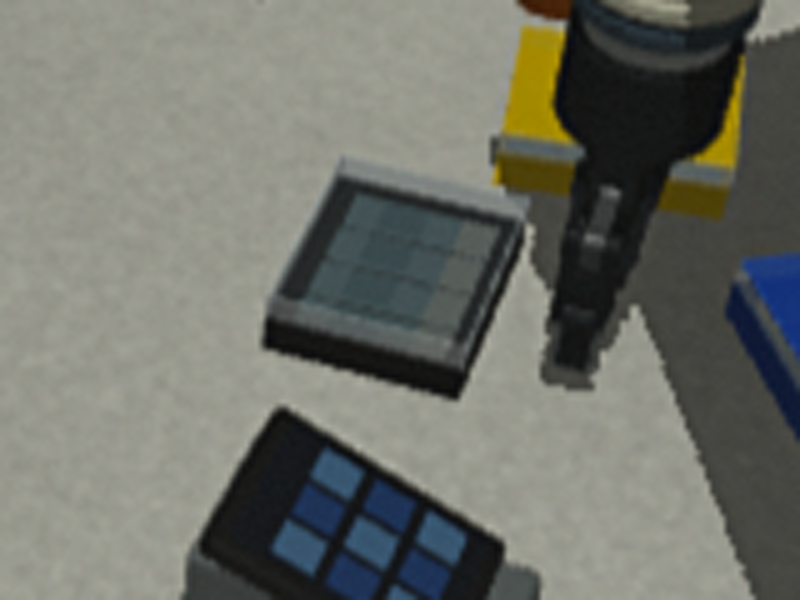

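The top view shows the fingers at about (425,265), clear of the chamber's near side, and the side view shows the tips just above the bench. Starting the +x push gently.

>>> {"api": "carry_out", "payload": {"moves": [[0.06,[0,-0.01,0.004],[0,0,0]],[0.06,[0,-0.01,0],[0,0,0]],[0.06,[0,-0.008,0],[0,0,0]],[0.06,[0,-0.005,0],[0,0,0]],[0.06,[0,-0.005,0],[0,0,0]],[0.06,[0,-0.006,0],[0,0,0]],[0.06,[0,-0.006,0],[0,0,0]],[0.06,[0,-0.006,0],[0,0,0]]]}}

```text
t: 4.32
eef_pos: [0.4108, -0.3294, 0.0092]
eef_rot: [3.139, 0.002, -1.543]
ft_force: [-5.3, 0.8, 3.7]
finger_gap: 0.0599
```

```bash
python3 look.py b 441 270 80 70 5 385 195 80 60 5
```

```text
top [0.4729, -0.3293, 0.0041] 0.68
side [0.4696, -0.3294, -0.0018] 0.76
side [0.2213, -0.3828, 0.0021] 0.56
side [0.3807, -0.4984, 0.0013] 0.55
4.525 [ 0.4118 -0.3299  0.0092] [-1.23  0.36  0.09]
```

View pics/b_side.png

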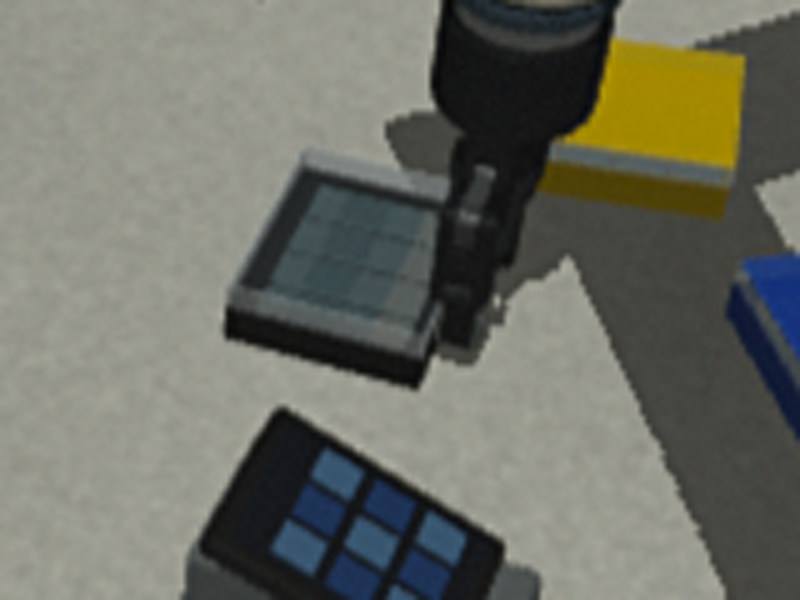

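>>> {"api": "carry_out", "payload": {"moves": [[0.06,[0,-0.004,0],[0,0,0]],[0.06,[0,-0.006,0],[0,0,0]],[0.06,[0,-0.006,0],[0,0,0]],[0.06,[0,-0.006,0],[0,0,0.3]],[0.06,[0,-0.006,0],[0,0,0.3]],[0.06,[0,-0.006,0],[0,0,0.3]],[0.06,[0,-0.006,0],[0,0,0]],[0.06,[0,-0.006,0],[0,0,0]]]}}

```text
t: 5.52
eef_pos: [0.4584, -0.3291, 0.0093]
eef_rot: [-3.142, 0.0, -1.558]
ft_force: [-1.4, 0.2, -1.2]
finger_gap: 0.0599
```

>>> {"api": "carry_out", "payload": {"moves": [[0.06,[0,-0.006,0],[0,0,0]],[0.06,[0,-0.006,0],[0,0,0]],[0.06,[0,-0.006,0],[0,0,0]],[0.06,[0,-0.006,0],[0,0,0]],[0.06,[0,-0.006,0],[0,0,0]],[0.06,[0,-0.005,0],[0,0,0]],[0.06,[0,0,0],[0,0,0]]]}}

```text
t: 6.4
eef_pos: [0.494, -0.3289, 0.0096]
eef_rot: [-3.14, -0.001, -1.558]
ft_force: [-0.3, -0.3, 0.4]
finger_gap: 0.0602
```

```bash
python3 look.py c 441 220 80 70 5 370 180 80 60 5
```

```text
side [0.383, -0.501, 0.001] 0.83
side [0.5502, -0.3309, -0.0027] 0.75
6.6 [ 0.4933 -0.3288  0.0096] [0.48 0.52 0.19]
```

View pics/c_top.png

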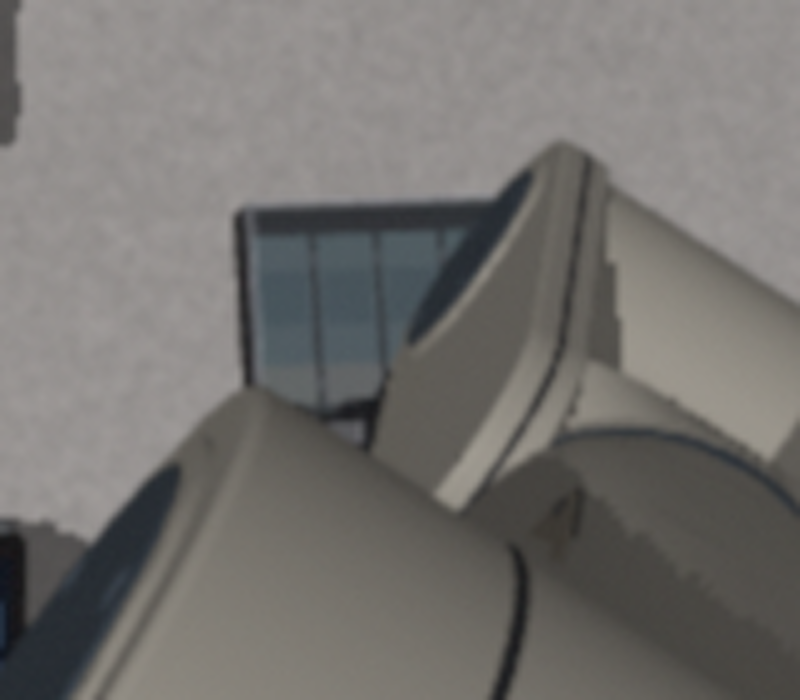

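View pics/c_side.png

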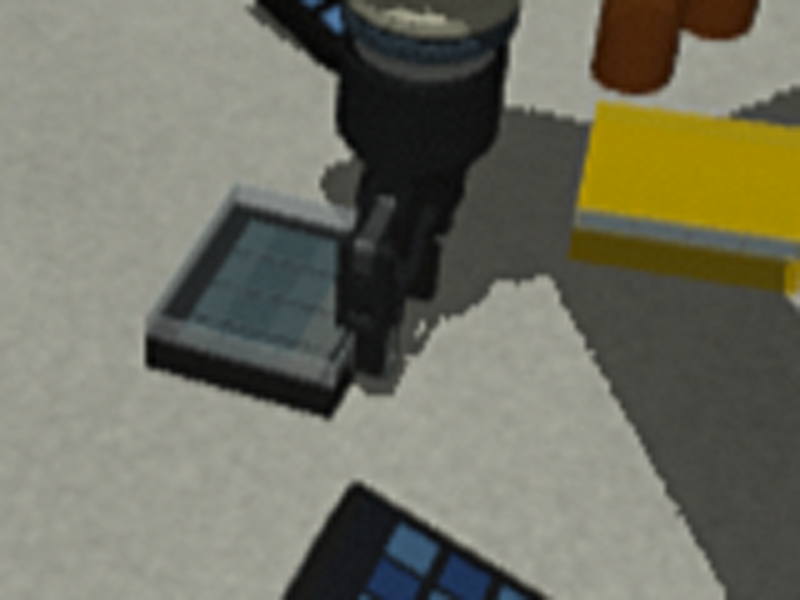

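```bash
python3 - <<'E'
from h import *
t=optics.read_camera('top'); s=optics.read_camera('side')
f=lambda p,o,c,z:[ray(p,o[0]+(a+.5)/5-.5,o[1]+(b+.5)/5-.5,z).round(4) for a,b in c]
print(f(t,(361,150),[(235,213),(250,387)],0),f(s,(290,120),[(147,368),(330,418)],0),f(s,(290,120),[(237,185)],.034))
E
```

```text
[array([ 0.6073, -0.2692,  0.    ]), array([ 0.5286, -0.2725,  0.    ])] [array([ 0.6039, -0.2694,  0.    ]), array([ 0.5061, -0.2719,  0.    ])] [array([ 0.6038, -0.3859,  0.034 ])]
```

>>> {"api": "carry_out", "payload": {"moves": [[0.06,[0,0.02,0],[0,0,0]],[0.06,[0,0,-0.05],[0,0,0]],[0.06,[0,0,-0.05],[0,0,0]],[0.06,[0,0,0],[0,0,-10]],[0.06,[0,0,0],[0,0,-10]],[0.06,[0,0,0],[0,0,-10]],[0.06,[0,0,0],[0,0,-10]],[0.06,[0,0,0],[0,0,-10]]]}}

```text
t: 7.7
eef_pos: [0.473, -0.3289, 0.1094]
eef_rot: [-3.142, -0.0, -0.68]
ft_force: [0.2, 0.4, 0.2]
finger_gap: 0.0599
```

>>> {"api": "carry_out", "payload": {"moves": [[0.06,[0,0,0],[0,0,-10]],[0.06,[0,0,0],[0,0,-10]],[0.06,[0,0,0],[0,0,-10]],[0.06,[0,0,0],[0,0,-10]],[0.06,[0.04,0.05,0],[0,0,0]],[0.06,[0.041,0.05,0],[0,0,0]],[0.06,[0,0,0.03],[0,0,0]],[0.06,[0,0,0],[0,0,0]]]}}

```text
t: 8.7
eef_pos: [0.551, -0.424, 0.0766]
eef_rot: [-3.138, 0.004, 0.012]
ft_force: [0.6, 0.3, -0.8]
finger_gap: 0.0598
```

>>> {"api": "carry_out", "payload": {"moves": [[0.06,[0.0025,0,0.04],[0,0,0]],[0.06,[0,0,0.027],[0,0,0]],[0.06,[0,-0.01,0],[0,0,0]],[0.06,[0,-0.008,0],[0,0,0]],[0.06,[0,-0.005,0],[0,0,0]],[0.06,[0,-0.005,0],[0,0,0]],[0.06,[0,-0.006,0],[0,0,0]],[0.06,[0,-0.007,0],[0,0,0]]]}}

```text
t: 9.7
eef_pos: [0.5563, -0.3857, 0.0142]
eef_rot: [3.138, -0.004, 0.012]
ft_force: [0.7, -5.5, 3.9]
finger_gap: 0.0602
```

>>> {"api": "carry_out", "payload": {"moves": [[0.06,[0,-0.008,0],[0,0,0]],[0.06,[0,-0.008,0],[0,0,0]],[0.06,[0,-0.008,0],[0,0,0]],[0.06,[0,-0.008,0],[0,0,0]],[0.06,[0,-0.008,0],[0,0,0]],[0.06,[0,-0.008,0],[0,0,0]]]}}

```text
t: 10.45
eef_pos: [0.5558, -0.3376, 0.0141]
eef_rot: [3.138, -0.004, 0.012]
ft_force: [0.2, -5.7, 3.5]
finger_gap: 0.0597
```

```bash
python3 look.py d 400 210 80 70 5 330 190 80 60 5
```

```text
top [0.5605, -0.267, 0.0053] 0.83
side [0.382, -0.4997, -0.0004] 0.84
side [0.2233, -0.3836, 0.0011] 0.78
side [0.5516, -0.2649, -0.0011] 0.65
side [0.7296, -0.2818, 0.0019] 0.18
10.65 [ 0.5548 -0.3363  0.013 ] [ 0.52 -1.73  1.  ]
```

View pics/d_top.png

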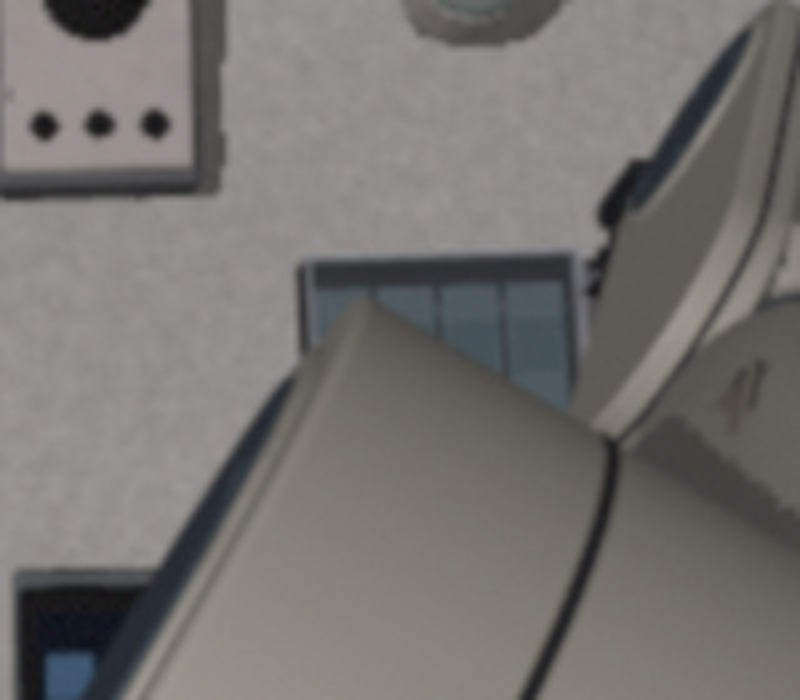

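View pics/d_side.png

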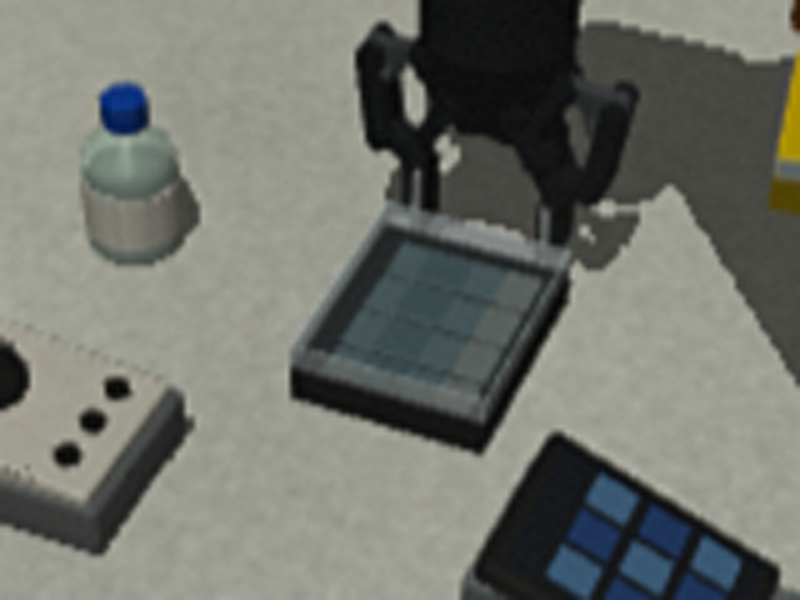

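The chamber is flat and square ahead of both fingertips: side crop base corners (292,398) and (480,450), centre about (0.555,-0.266). The gap ahead is centred at x ≈ 0.553, so I continue.

>>> {"api": "carry_out", "payload": {"moves": [[0.06,[0,-0.006,-0.001],[0,0,0]],[0.06,[0,-0.008,-0.001],[0,0,0]],[0.06,[0,-0.008,0],[0,0,0]],[0.06,[0,-0.008,0],[0,0,0]],[0.06,[0,-0.008,0],[0,0,0]],[0.06,[0,-0.008,0],[0,0,0]],[0.06,[0,-0.008,0],[0,0,0]],[0.06,[0,-0.008,0],[0,0,0]]]}}

```text
t: 11.65
eef_pos: [0.5535, -0.2735, 0.0143]
eef_rot: [-3.142, 0.0, 0.012]
ft_force: [-0.4, -2.0, -2.7]
finger_gap: 0.0596
```

```bash
python3 look.py e 370 210 80 70 5 310 200 80 60 5
```

```text
top [0.558, -0.2009, 0.0015] 0.72
side [0.551, -0.2034, -0.0019] 0.96
side [0.2206, -0.3833, -0.0021] 0.8
side [0.3825, -0.5006, 0.0044] 0.72
11.85 [ 0.5536 -0.2737  0.0145] [-0.29 -1.21 -0.37]
```

View pics/e_side.png

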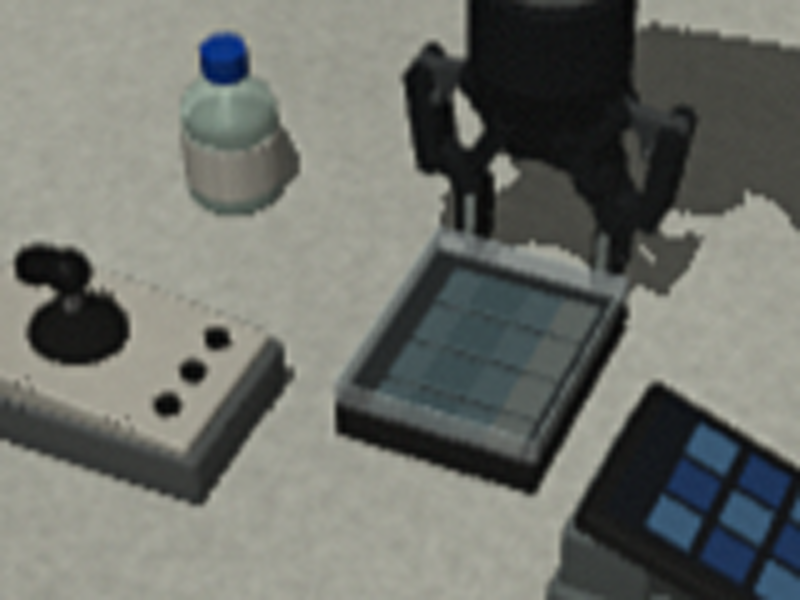

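View pics/e_top.png

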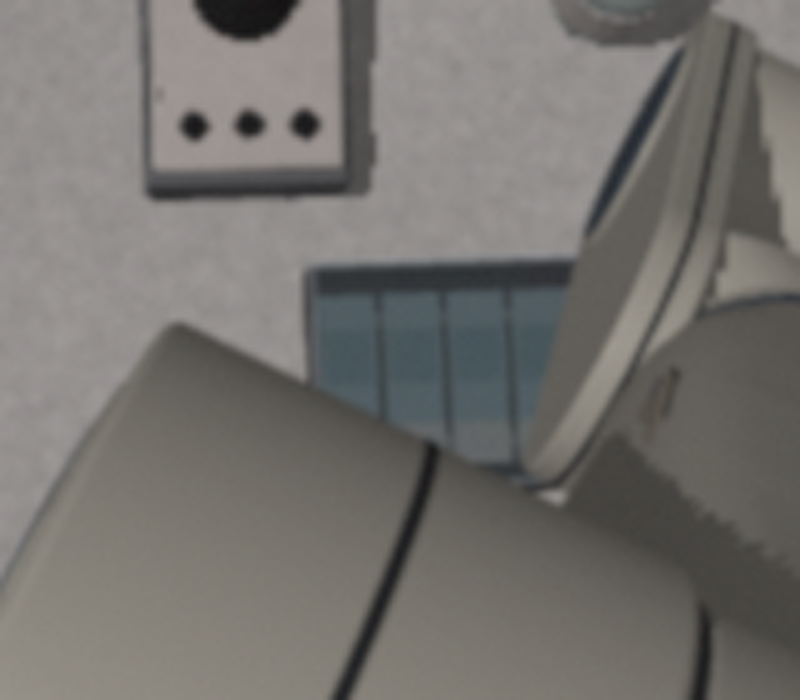

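The chamber sits centred between the console corner (205,500) and the panel edge (575,520) with clear floor on both sides, so I push on through.

>>> {"api": "carry_out", "payload": {"moves": [[0.06,[0,-0.008,0],[0,0,0]],[0.06,[0,-0.008,0],[0,0,0]],[0.06,[0,-0.008,0],[0,0,0]],[0.06,[0,-0.008,0],[0,0,0]],[0.06,[0,-0.008,0],[0,0,0]],[0.06,[0,-0.008,0],[0,0,0]],[0.06,[0,-0.008,0],[0,0,0]],[0.06,[0,-0.008,0],[0,0,0]]]}}

```text
t: 12.85
eef_pos: [0.5529, -0.2097, 0.0145]
eef_rot: [3.141, -0.0, 0.012]
ft_force: [0.6, -4.7, 3.0]
finger_gap: 0.0598
```

```bash
python3 look.py f 340 210 80 70 5 310 220 120 90 3
```

```text
top [0.558, -0.1389, 0.0041] 0.84
top [0.387, -0.4954, -0.0011] 0.7
side [0.3818, -0.5005, 0.0018] 0.9
side [0.2217, -0.3846, -0.0016] 0.87
side [0.5494, -0.1371, -0.0007] 0.71
side [0.401, -0.122, -0.0029] 0.34
13.05 [ 0.5519 -0.209   0.0138] [ 0.38 -0.1  -0.27]
```

View pics/f_side.png

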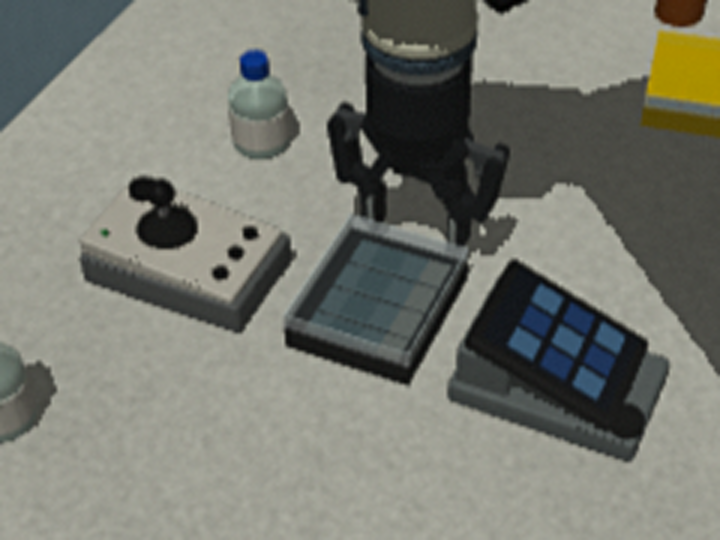

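>>> {"api": "carry_out", "payload": {"moves": [[0.06,[0,-0.008,0],[0,0,0]],[0.06,[0,-0.008,0],[0,0,0]],[0.06,[0,-0.008,0],[0,0,0]],[0.06,[0,-0.008,0],[0,0,0]],[0.06,[0,-0.008,0],[0,0,0]],[0.06,[0,-0.008,0],[0,0,0]],[0.06,[0,-0.008,0],[0,0,0]],[0.06,[0,-0.008,0],[0,0,0]]]}}

```text
t: 14.05
eef_pos: [0.5519, -0.1455, 0.0143]
eef_rot: [-3.142, 0.0, 0.012]
ft_force: [-0.7, -2.3, -1.8]
finger_gap: 0.06
```

```bash
python3 look.py g 310 210 80 70 5 290 220 120 90 3
```

```text
top [0.5553, -0.072, 0.0031] 0.89
top [0.3867, -0.498, -0.0017] 0.84
side [0.5466, -0.0731, -0.0027] 0.93
side [0.3811, -0.5011, 0.0007] 0.93
side [0.2239, -0.38, 0.0022] 0.7
14.25 [ 0.552  -0.1457  0.0144] [ 0.88  0.51 -0.14]
```

View pics/g_side.png

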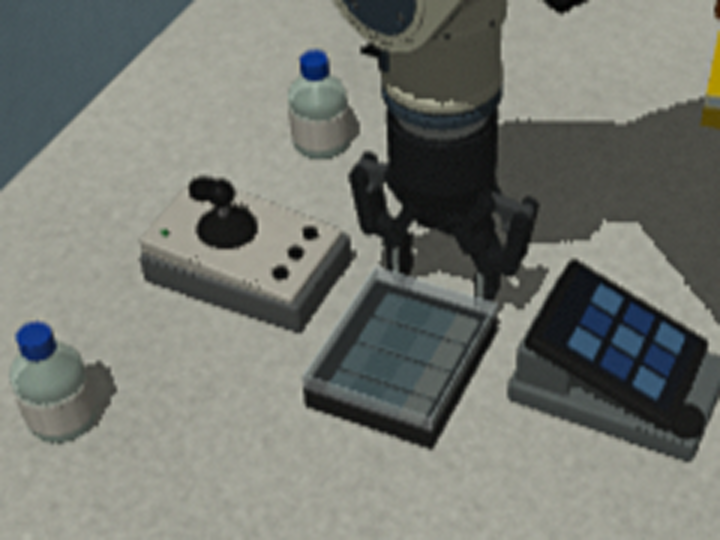

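The gripper is in the gap with clear air to both the console (350,245) and the panel (575,262). Continuing.

>>> {"api": "carry_out", "payload": {"moves": [[0.06,[0,-0.008,0],[0,0,0]],[0.06,[0,-0.008,0],[0,0,0]],[0.06,[0,-0.008,0],[0,0,0]],[0.06,[0,-0.008,0],[0,0,0]],[0.06,[0,-0.008,0],[0,0,0]],[0.06,[0,-0.008,0],[0,0,0]],[0.06,[0,-0.008,0],[0,0,0]],[0.06,[0,-0.008,0],[0,0,0]]]}}

```text
t: 15.25
eef_pos: [0.5513, -0.0816, 0.0145]
eef_rot: [3.141, -0.0, 0.012]
ft_force: [0.3, -5.3, 4.1]
finger_gap: 0.0601
```

>>> {"api": "carry_out", "payload": {"moves": [[0.06,[0,-0.008,0],[0,0,0]],[0.06,[0,-0.008,0],[0,0,0]],[0.06,[0,-0.008,0],[0,0,0]],[0.06,[0,-0.008,0],[0,0,0]],[0.06,[0,-0.008,0],[0,0,0]],[0.06,[0,-0.008,0],[0,0,0]],[0.06,[0,-0.008,0],[0,0,0]],[0.06,[0,-0.008,0],[0,0,0]]]}}

```text
t: 16.25
eef_pos: [0.5503, -0.0176, 0.0144]
eef_rot: [3.141, 0.0, 0.012]
ft_force: [-0.2, -4.6, 4.1]
finger_gap: 0.0599
```

```bash
python3 look.py i 250 210 100 70 5 290 280 120 90 3
```

```text
top [0.3842, -0.4987, -0.0009] 0.93
side [0.384, -0.5012, -0.0007] 0.91
side [0.5494, 0.052, -0.0014] 0.75
side [0.2167, -0.3797, 0.0] 0.65
16.45 [ 0.5497 -0.0174  0.014 ] [-0.42 -0.99 -0.77]
```

View pics/i_side.png

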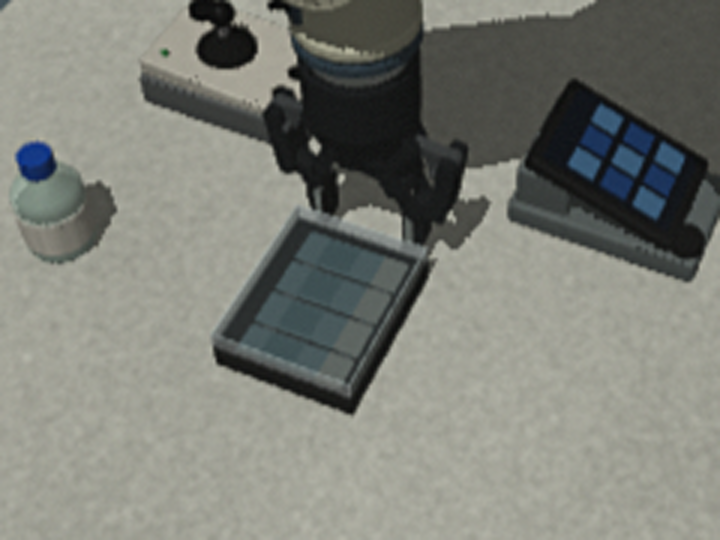

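View pics/i_top.png

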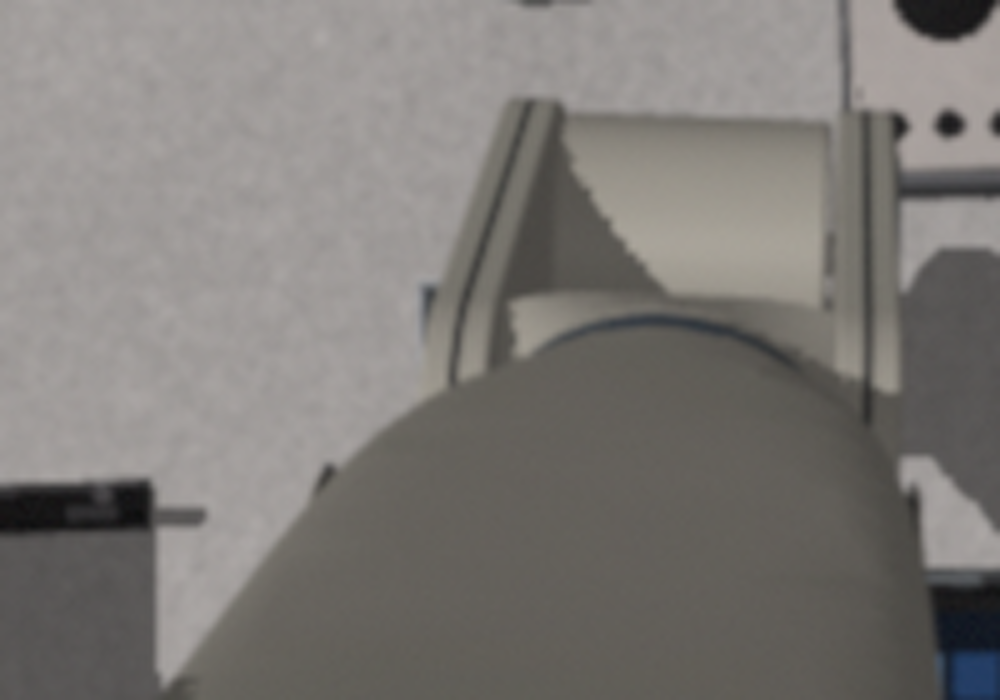

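>>> {"api": "carry_out", "payload": {"moves": [[0.06,[0,-0.008,0],[0,0,0]],[0.06,[0,-0.008,0],[0,0,0]],[0.06,[0,-0.008,0],[0,0,0]],[0.06,[0,0,0],[0,0,0]],[0.06,[0,0.02,0],[0,0,0]],[0.06,[0,0,-0.05],[0,0,0]],[0.06,[0,0,-0.05],[0,0,0]],[0.06,[0,0,0],[0,0,10]]]}}

```text
t: 17.45
eef_pos: [0.5531, -0.0154, 0.1184]
eef_rot: [-3.141, -0.008, -0.167]
ft_force: [0.0, 0.1, -0.8]
finger_gap: 0.0603
```

>>> {"api": "carry_out", "payload": {"moves": [[0.06,[0,0,0],[0,0,10]],[0.06,[0,0,0],[0,0,10]],[0.06,[0,0,0],[0,0,10]],[0.06,[0,0,0],[0,0,10]],[0.06,[0,0,0],[0,0,10]],[0.06,[0,0,0],[0,0,10]],[0.06,[0,0,0],[0,0,10]],[0.06,[0,0,0],[0,0,10]]]}}

```text
t: 18.45
eef_pos: [0.5503, -0.0152, 0.1144]
eef_rot: [-3.141, -0.0, -1.565]
ft_force: [-0.8, -1.0, -0.7]
finger_gap: 0.06
```

```bash
python3 look.py j 270 210 100 70 5 270 290 120 90 4
```

```text
top [0.217, -0.384, 0.0041] 0.91
top [0.3837, -0.4971, 0.0008] 0.82
side [0.3825, -0.4987, -0.003] 0.8
side [0.5492, 0.0759, -0.0003] 0.78
side [0.2207, -0.382, 0.0] 0.72
18.65 [ 0.5503 -0.0148  0.1144] [ 0.24 -0.08  1.28]
```

View pics/j_side.png

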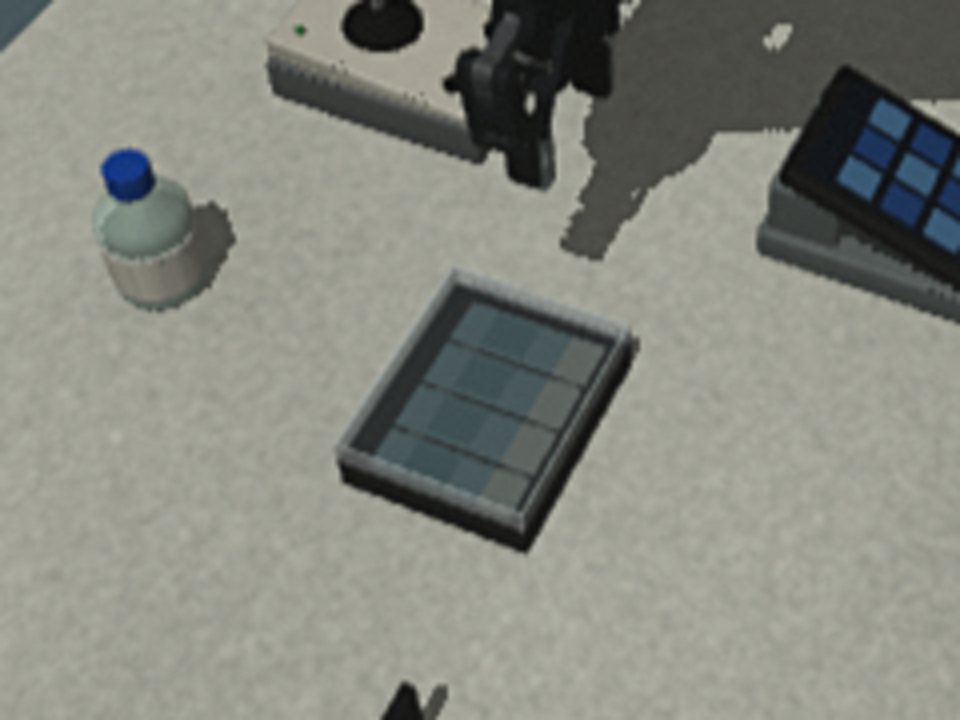

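View pics/j_top.png

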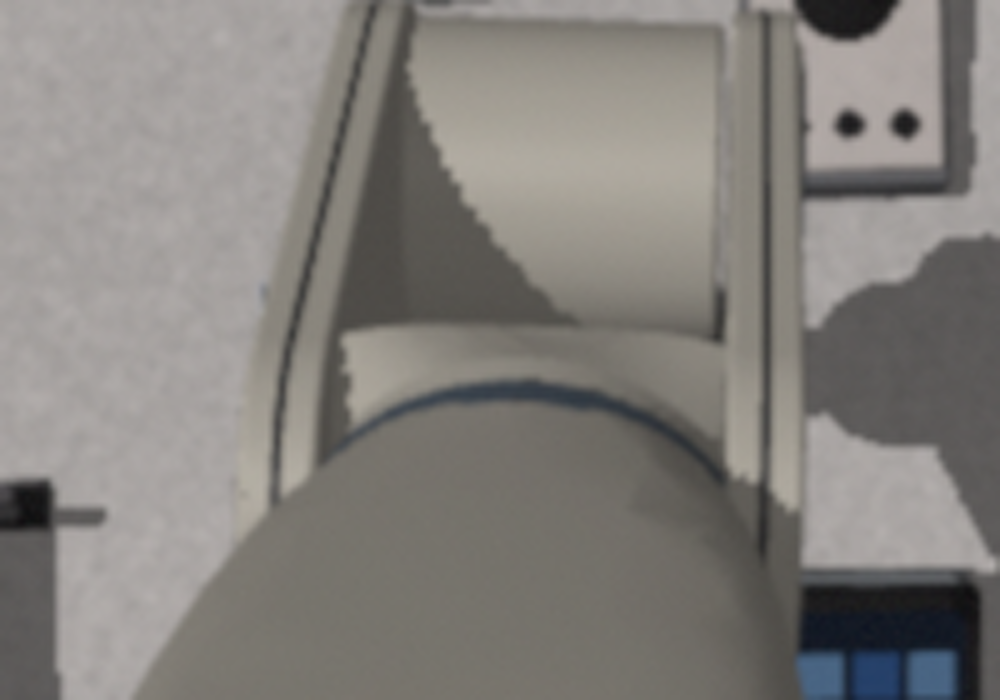

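```bash
python3 - <<'E'
from h import *
s=optics.read_camera('side')
f=lambda p,o,c,z:[ray(p,o[0]+(a+.5)/4-.5,o[1]+(b+.5)/4-.5,z).round(4) for a,b in c]
print(f(s,(150,200),[(342,480),(527,551)],0),f(s,(150,200),[(340,452),(524,525),(637,335),(455,268)],.034))
E
```

```text
[array([0.6024, 0.1377, 0.    ]), array([ 0.5017,  0.1361, -0.    ])] [array([0.5955, 0.1414, 0.034 ]), array([0.4981, 0.1413, 0.034 ]), array([0.4964, 0.0222, 0.034 ]), array([0.6001, 0.021 , 0.034 ])]
```

>>> {"api": "carry_out", "payload": {"moves": [[0.06,[0,-0.044,0],[0,0,0]],[0.06,[0,-0.044,0],[0,0,0]],[0.06,[-0.047,0,0],[0,0,0]],[0.06,[-0.047,0,0],[0,0,0]],[0.06,[0,0,0.04],[0,0,0]],[0.06,[0,0,0.04],[0,0,0]],[0.06,[0,0,0.02],[0,0,0]],[0.06,[0,0,0],[0,0,0]]]}}

```text
t: 19.7
eef_pos: [0.6362, 0.0807, 0.013]
eef_rot: [3.139, -0.0, -1.558]
ft_force: [-0.6, -0.3, 1.1]
finger_gap: 0.0602
```

```bash
python3 look.py k 270 210 100 70 5 270 290 120 90 4
```

```text
top [0.553, 0.0805, 0.0033] 0.85
top [0.3865, -0.5002, -0.0025] 0.77
top [0.2183, -0.381, 0.0019] 0.72
side [0.2206, -0.3855, -0.0005] 0.87
side [0.3804, -0.5, 0.0002] 0.84
19.9 [0.6384 0.081  0.0159] [-0.47 -0.45  0.32]
```

View pics/k_side.png

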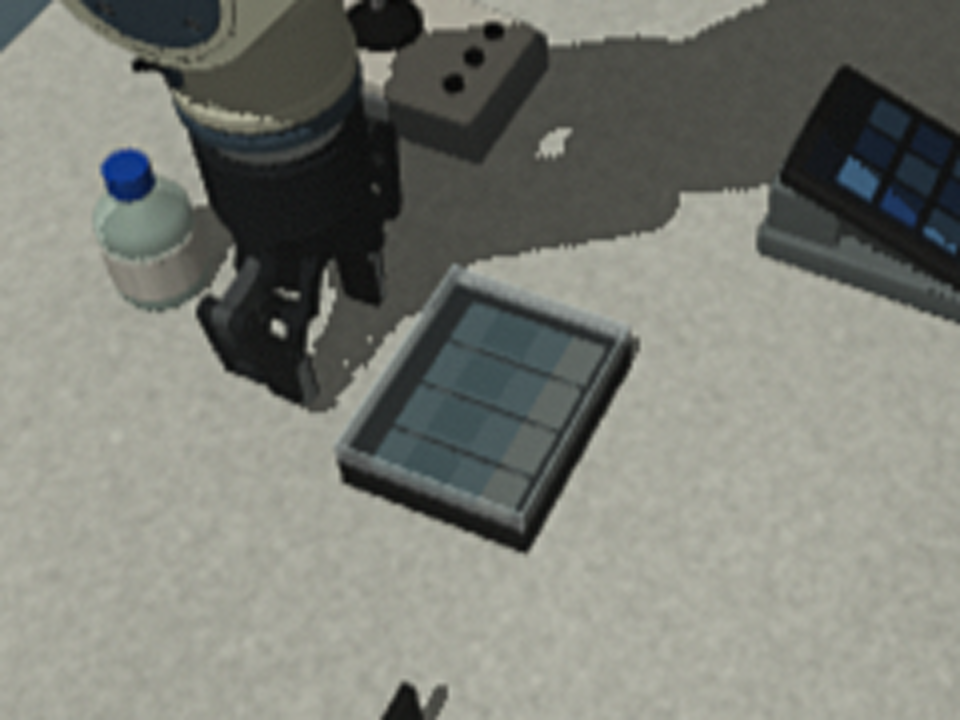

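Fingers are beside the chamber's far side, clear of bottle_b. Pushing towards -x.

>>> {"api": "carry_out", "payload": {"moves": [[0.06,[0,0.01,0.002],[0,0,0]],[0.06,[0,0.008,0],[0,0,0]],[0.06,[0,0.005,0],[0,0,0]],[0.06,[0,0.005,0],[0,0,0]],[0.06,[0,0.006,0],[0,0,0]],[0.06,[0,0.007,0],[0,0,0]],[0.06,[0,0.008,0],[0,0,0]],[0.06,[0,0.008,0],[0,0,0]]]}}

```text
t: 20.9
eef_pos: [0.5801, 0.0804, 0.0126]
eef_rot: [-3.141, 0.0, -1.559]
ft_force: [3.2, 0.2, 1.2]
finger_gap: 0.0597
```

>>> {"api": "carry_out", "payload": {"moves": [[0.06,[0,0.008,0],[0,0,0]],[0.06,[0,0.008,0],[0,0,0]],[0.06,[0,0.008,0],[0,0,0]],[0.06,[0,0.008,0],[0,0,0]],[0.06,[0,0.008,0],[0,0,0]],[0.06,[0,0.008,0],[0,0,0]],[0.06,[0,0.008,0],[0,0,0]],[0.06,[0,0.008,0],[0,0,0]]]}}

```text
t: 21.9
eef_pos: [0.5161, 0.0796, 0.0125]
eef_rot: [-3.141, 0.0, -1.559]
ft_force: [5.8, 0.0, 3.9]
finger_gap: 0.0602
```

```bash
python3 look.py l 240 230 100 70 5 270 310 120 90 4
```

```text
top [0.3873, -0.4989, -0.0024] 0.68
top [0.2171, -0.3852, 0.0042] 0.59
side [0.2203, -0.3835, 0.0015] 0.97
side [0.451, 0.0798, -0.0012] 0.64
side [0.382, -0.4989, 0.003] 0.6
22.1 [0.5145 0.0794 0.0119] [-0.19  0.1   0.03]
```

View pics/l_side.png

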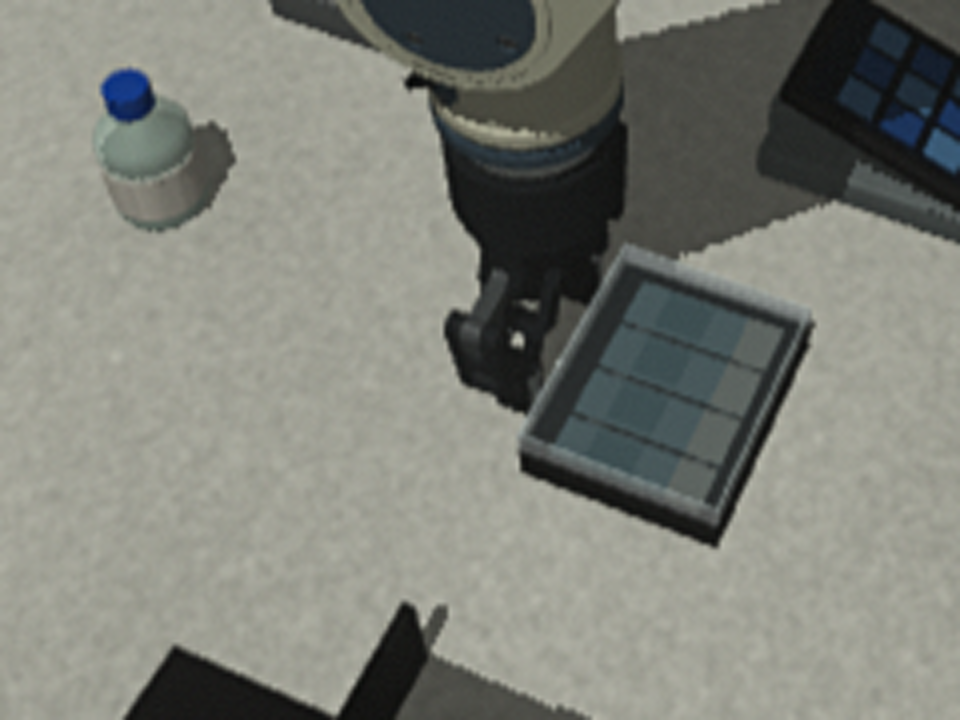

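>>> {"api": "carry_out", "payload": {"moves": [[0.06,[0,0.007,0],[0,0,0]],[0.06,[0,0.007,0],[0,0,0]],[0.06,[0,0.005,0],[0,0,0]],[0.06,[0,0,0],[0,0,0]]]}}

```text
t: 22.6
eef_pos: [0.4959, 0.0792, 0.0122]
eef_rot: [3.14, -0.0, -1.558]
ft_force: [-0.0, 0.5, 1.1]
finger_gap: 0.0601
```

```bash
python3 look.py m 200 240 120 80 5 290 350 140 100 4; python3 - <<'E'
from h import *
print(r.sense()['joints'].round(3))
E
```

```text
top [0.3863, -0.498, -0.0019] 0.89
top [0.217, -0.385, 0.0043] 0.8
side [0.4304, 0.0756, -0.0024] 0.97
side [0.2177, -0.3817, -0.0011] 0.95
side [0.384, -0.4969, -0.0003] 0.84
side [0.7305, -0.2823, 0.0018] 0.57
22.8 [0.4969 0.0793 0.0123] [-0.32 -0.13  0.07]
[0.135 0.618 1.996 0.    0.528 1.693]
```

View pics/m_side.png

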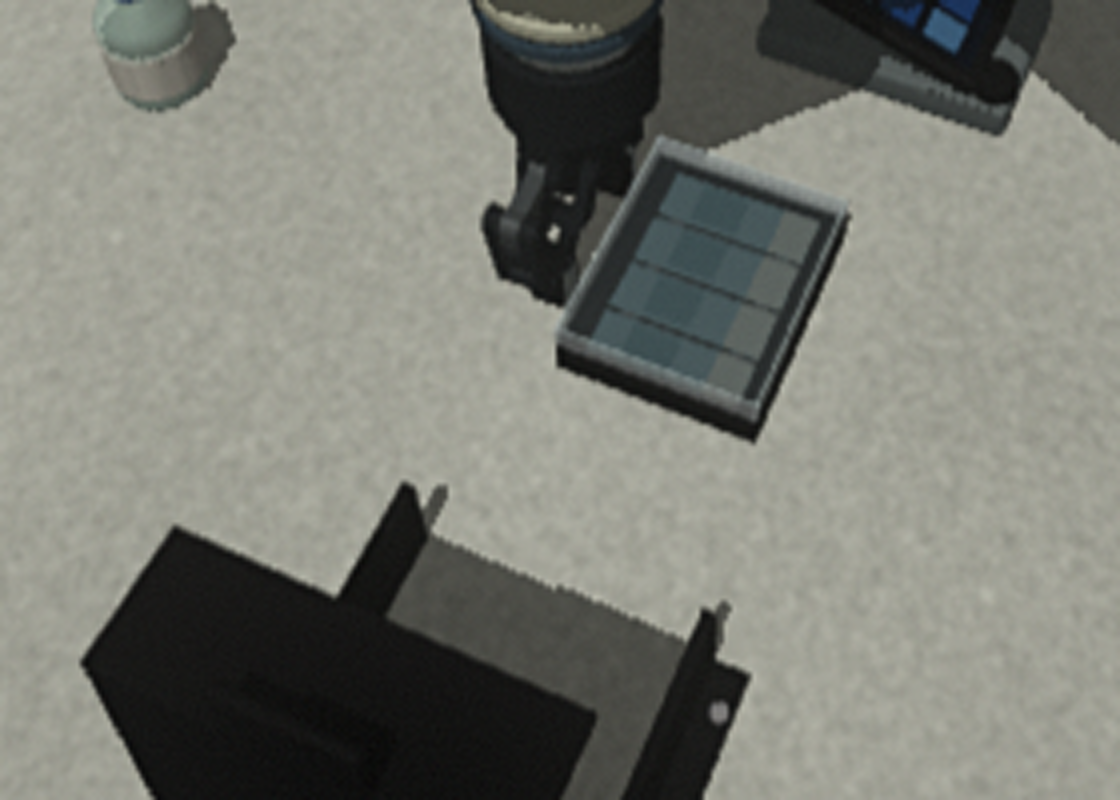

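View pics/m_top.png

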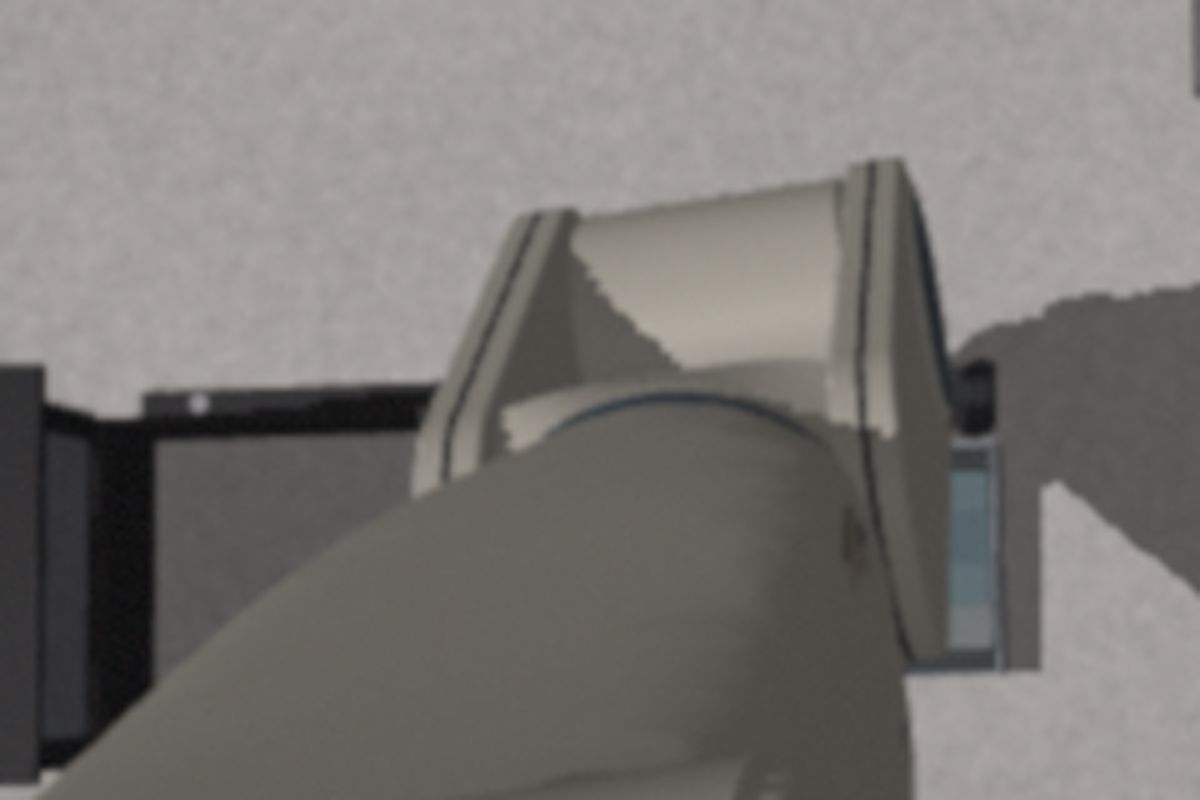

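```bash
python3 - <<'E'
from h import *
s=optics.read_camera('side');t=optics.read_camera('top')
f=lambda p,o,k,c,z:[ray(p,o[0]+(a+.5)/k-.5,o[1]+(b+.5)/k-.5,z).round(4) for a,b in c]
print('ch',f(s,(150,250),4,[(557,363),(756,441)],0),f(s,(150,250),4,[(557,337),(756,413),(850,207),(660,138)],.034))
print('mouth in floor',f(s,(150,250),4,[(430,537),(690,640)],0),'wall top',f(s,(150,250),4,[(406,482),(708,608)],.05),'flange',f(s,(150,250),4,[(749,673)],0))
print('top back ch',f(t,(80,160),5,[(1000,437),(1000,668)],.034))
for q in ('darkbox','cover_hinge','cover_tab'):
  for p in (s,t):
    print(q,[(np.round(d['centre'],3),round(d['confidence'],2)) for d in models.tip_of(p,q)])
E
```

```text
ch [array([0.4859, 0.1361, 0.    ]), array([0.385 , 0.1352, 0.    ])] [array([0.4815, 0.1408, 0.034 ]), array([0.3845, 0.1395, 0.034 ]), array([0.3844, 0.02  , 0.034 ]), array([0.4852, 0.0193, 0.034 ])]
mouth in floor [array([0.4983, 0.2354, 0.    ]), array([0.3759, 0.2308, 0.    ])] wall top [array([0.5033, 0.236 , 0.05  ]), array([0.3669, 0.2342, 0.05  ])] flange [array([0.348 , 0.2335, 0.    ])]
top back ch [array([0.4874, 0.017 , 0.034 ]), array([0.3896, 0.0185, 0.034 ])]
darkbox []
darkbox []
cover_hinge []
cover_hinge [(array([0.431, 0.392, 0.05 ]), 0.64)]
cover_tab [(array([0.431, 0.383, 0.231]), 0.89)]
cover_tab [(array([0.433, 0.388, 0.226]), 0.67)]
```

>>> {"api": "carry_out", "payload": {"moves": [[0.06,[0,-0.02,0],[0,0,0]],[0.06,[0,0,-0.055],[0,0,0]],[0.06,[0,0,-0.055],[0,0,0]],[0.06,[0,0,0],[0,0,-10]],[0.06,[0,0,0],[0,0,-10]],[0.06,[0,0,0],[0,0,-10]],[0.06,[0,0,0],[0,0,-10]],[0.06,[0,0,0],[0,0,-10]]]}}

```text
t: 24.2
eef_pos: [0.517, 0.0795, 0.1223]
eef_rot: [3.141, 0.0, -0.68]
ft_force: [-0.3, 0.5, 1.0]
finger_gap: 0.0598
```

>>> {"api": "carry_out", "payload": {"moves": [[0.06,[0,0,0],[0,0,-10]],[0.06,[0,0,0],[0,0,-10]],[0.06,[0,0,0],[0,0,-10]],[0.06,[0,0,0],[0,0,-10]],[0.06,[0,0.045,0],[0,0,0]],[0.06,[-0.04,0.043,0],[0,0,0]],[0.06,[-0.04,0,0],[0,0,0]],[0.06,[0,0,0],[0,0,0]]]}}

```text
t: 25.2
eef_pos: [0.4348, -0.0098, 0.122]
eef_rot: [-3.141, 0.003, 0.011]
ft_force: [0.4, 0.2, 0.1]
finger_gap: 0.0599
```

```bash
python3 look.py n 240 230 120 80 5 310 290 140 100 4
```

```text
top [0.3865, -0.5008, -0.0008] 0.67
top [0.2232, -0.3833, 0.0041] 0.62
side [0.2179, -0.3832, -0.0008] 0.87
side [0.3813, -0.4994, -0.0015] 0.73
side [0.4332, 0.0767, -0.0013] 0.68
25.4 [ 0.4398 -0.0092  0.1227] [ 0.5  -0.87 -0.54]
```

View pics/n_side.png

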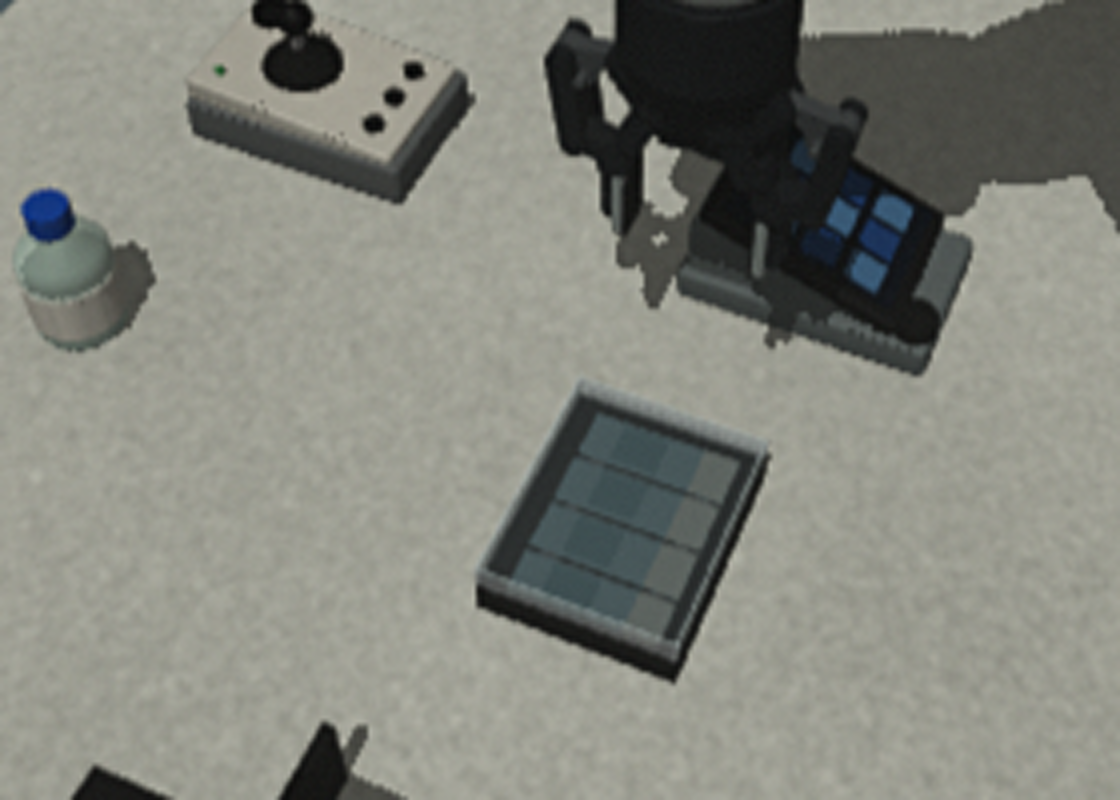

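>>> {"api": "carry_out", "payload": {"moves": [[0.06,[-0.002,0,0.04],[0,0,0]],[0.06,[0,0,0.04],[0,0,0]],[0.06,[0,0,0.03],[0,0,0]],[0.06,[0,-0.004,0],[0,0,0]],[0.06,[0,-0.006,0],[0,0,0]],[0.06,[0,-0.005,0],[0,0,0]],[0.06,[0,-0.006,0],[0,0,0]],[0.06,[0,-0.007,0],[0,0,0]]]}}

```text
t: 26.4
eef_pos: [0.4368, 0.0187, 0.0133]
eef_rot: [3.141, -0.002, 0.013]
ft_force: [-0.1, -5.5, 3.9]
finger_gap: 0.0604
```

>>> {"api": "carry_out", "payload": {"moves": [[0.06,[0,-0.008,0],[0,0,0]],[0.06,[0,-0.008,0],[0,0,0]],[0.06,[0,-0.008,0],[0,0,0]],[0.06,[0,-0.008,0],[0,0,0]],[0.06,[0,-0.008,0],[0,0,0]],[0.06,[0,-0.008,0],[0,0,0]],[0.06,[0,-0.008,0],[0,0,0]],[0.06,[0,-0.008,0],[0,0,0]]]}}

```text
t: 27.4
eef_pos: [0.4355, 0.0828, 0.0132]
eef_rot: [3.141, -0.001, 0.013]
ft_force: [0.8, -5.6, 4.3]
finger_gap: 0.0605
```

```bash
python3 look.py o 200 240 120 80 5 290 350 140 100 4
```

```text
top [0.3861, -0.4996, 0.0009] 0.6
top [0.2189, -0.3856, 0.0023] 0.56
side [0.4311, 0.1539, -0.0004] 0.91
side [0.3819, -0.4998, 0.0017] 0.68
side [0.2259, -0.3839, -0.0003] 0.67
27.6 [0.4353 0.0828 0.0127] [0.02 0.39 0.07]
```

View pics/o_side.png

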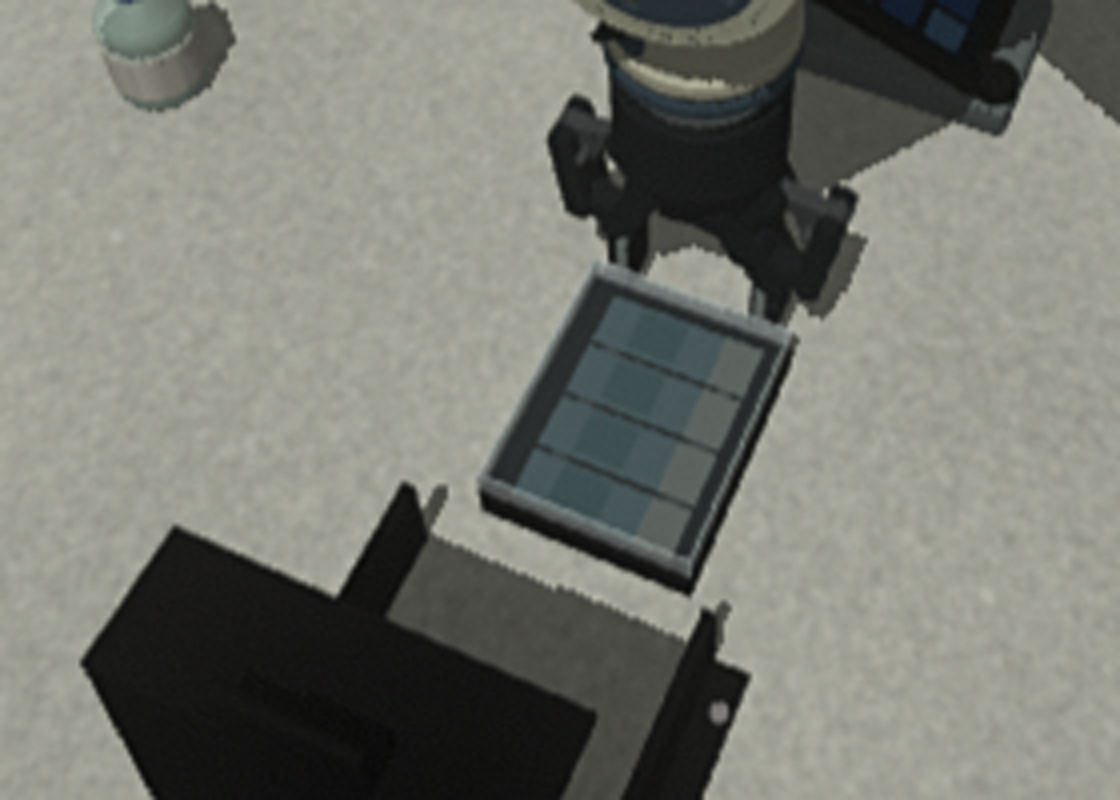

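```bash
python3 - <<'E'
from h import *
s=optics.read_camera('side')
f=lambda p,o,k,c,z:[ray(p,o[0]+(a+.5)/k-.5,o[1]+(b+.5)/k-.5,z).round(4) for a,b in c]
print('ch',f(s,(150,250),4,[(480,510),(690,593)],0),f(s,(150,250),4,[(480,484),(692,566),(797,336),(597,265)],.034))
E
```

```text
ch [array([0.4842, 0.2155, 0.    ]), array([0.3841, 0.2123, 0.    ])] [array([0.4796, 0.218 , 0.034 ]), array([0.3823, 0.2146, 0.034 ]), array([0.382 , 0.0962, 0.034 ]), array([0.4816, 0.0988, 0.034 ])]
```

>>> {"api": "carry_out", "payload": {"moves": [[0.06,[0,0.006,0],[0,0,0]],[0.035,[0,0,0],[0,0,0]],[0.035,[0,0,0],[0,0,0]],[0.035,[0,-0.004,0],[0,0,0]],[0.035,[0,-0.004,0],[0,0,0]],[0.035,[0,-0.005,0],[0,0,0]],[0.035,[0,-0.007,0],[0,0,0]],[0.035,[0,-0.008,0],[0,0,0]]]}}

```text
t: 28.65
eef_pos: [0.4347, 0.105, 0.0123]
eef_rot: [3.142, 0.0, 0.012]
ft_force: [-0.8, -2.1, -0.5]
finger_gap: 0.0349
```

>>> {"api": "carry_out", "payload": {"moves": [[0.035,[0,-0.008,0],[0,0,0]],[0.035,[0,-0.008,0],[0,0,0]],[0.035,[0,-0.008,0],[0,0,0]],[0.035,[0,-0.008,0],[0,0,0]],[0.035,[0,-0.008,0],[0,0,0]],[0.035,[0,-0.008,0],[0,0,0]],[0.035,[0,0,0],[0,0,0]]]}}

```text
t: 29.52
eef_pos: [0.4345, 0.1533, 0.0124]
eef_rot: [-3.141, -0.001, 0.013]
ft_force: [0.5, 0.0, 0.5]
finger_gap: 0.0348
```

```bash
python3 look.py q 200 240 120 80 5 290 370 140 110 4
```

```text
top [0.3847, -0.4948, -0.0019] 0.98
top [0.2178, -0.3849, 0.0036] 0.67
side [0.2228, -0.3812, 0.0016] 0.91
side [0.4289, 0.2241, -0.0039] 0.9
side [0.3838, -0.5024, -0.0006] 0.79
29.725 [0.4343 0.1526 0.0123] [ 0.07 -0.24 -0.86]
```

View pics/q_side.png

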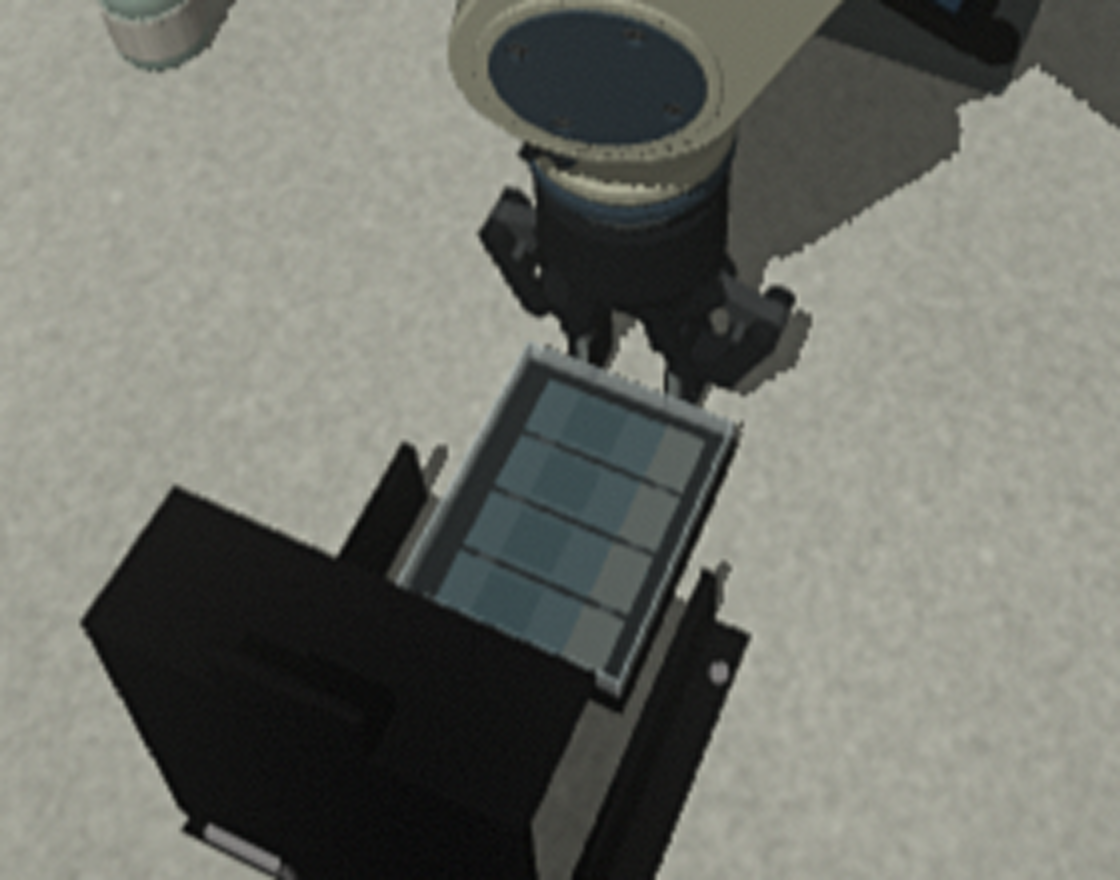

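View pics/q_top.png

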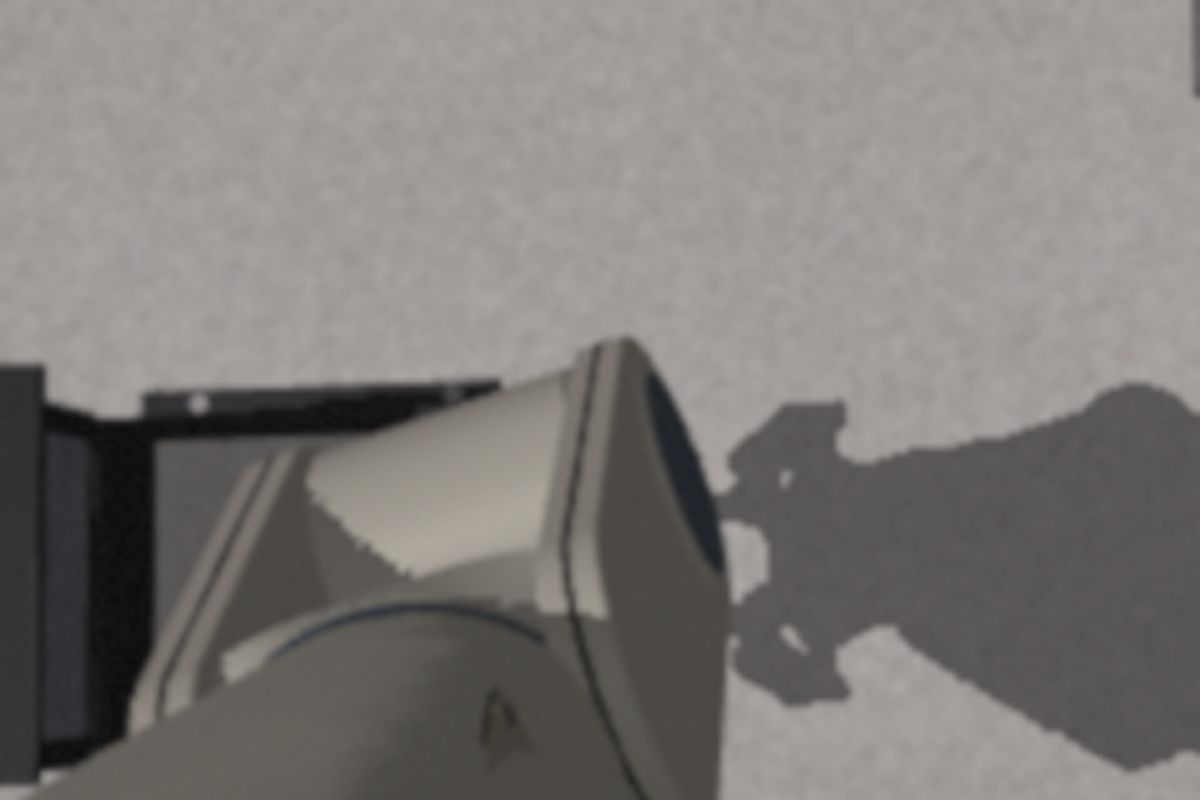

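```bash
python3 - <<'E'
from h import *
t=optics.read_camera('top');s=optics.read_camera('side')
for z in (.2,.25,.3,.35): print(z,[ray(t,80+a/5,160+b/5,z).round(3)[:2] for a,b in ((130,720),(255,455),(625,340),(725,600))], [ray(s,150+a/4,260+b/4,z).round(3)[:2] for a,b in ((590,170),(600,75))])
f=lambda p,o,k,c,z:[ray(p,o[0]+(a+.5)/k-.5,o[1]+(b+.5)/k-.5,z).round(4) for a,b in c]
print('ch',f(s,(150,260),4,[(738,427),(532,346),(622,684)],.034),f(s,(150,260),4,[(622,710)],0))
print(r.sense()['joints'].round(3))
E
```

```text
0.2 [array([0.379, 0.311]), array([0.472, 0.27 ]), array([0.51 , 0.139]), array([0.417, 0.104])] [array([0.442, 0.173]), array([0.457, 0.132])]
0.25 [array([0.381, 0.29 ]), array([0.467, 0.251]), array([0.503, 0.128]), array([0.415, 0.095])] [array([0.425, 0.203]), array([0.439, 0.166])]
0.3 [array([0.382, 0.269]), array([0.463, 0.232]), array([0.497, 0.117]), array([0.414, 0.086])] [array([0.408, 0.233]), array([0.421, 0.2  ])]
0.35 [array([0.383, 0.248]), array([0.459, 0.214]), array([0.49 , 0.106]), array([0.413, 0.077])] [array([0.391, 0.264]), array([0.402, 0.234])]
ch [array([0.3819, 0.1663, 0.034 ]), array([0.4806, 0.1675, 0.034 ]), array([0.3817, 0.2837, 0.034 ])] [array([0.3831, 0.2828, 0.    ])]
[0.312 0.586 2.09  0.    0.466 0.3  ]
```

The chamber is inside the walls with space either side: crop (622,700) for the chamber against the wall at (660,600). The wrist housing's lowest edge works out at about 0.26 m, above the cover's top at 0.23 m. Pushing the rest in.

>>> {"api": "carry_out", "payload": {"moves": [[0.035,[0,-0.006,0],[0,0,0]],[0.035,[0,-0.008,0],[0,0,0]],[0.035,[0,-0.008,0],[0,0,0]],[0.035,[0,-0.008,0],[0,0,0]],[0.035,[0,-0.008,0],[0,0,0]],[0.035,[0,-0.008,0],[0,0,0]],[0.035,[0,-0.008,0],[0,0,0]],[0.035,[0,0,0],[0,0,0]]]}}

```text
t: 30.82
eef_pos: [0.4338, 0.2075, 0.0124]
eef_rot: [-3.141, -0.001, 0.013]
ft_force: [-0.0, -0.6, -0.9]
finger_gap: 0.035
```

```bash
python3 look.py u 150 260 120 80 5 290 370 140 110 4
```

```text
top [0.3857, -0.4986, -0.0023] 0.84
top [0.2179, -0.3833, 0.0024] 0.58
side [0.2205, -0.3839, 0.001] 0.73
side [0.4308, 0.2809, -0.0014] 0.7
side [0.382, -0.5011, -0.0006] 0.62
31.025 [0.4337 0.2066 0.0124] [-0.25 -0.81  0.52]
```

View pics/u_side.png

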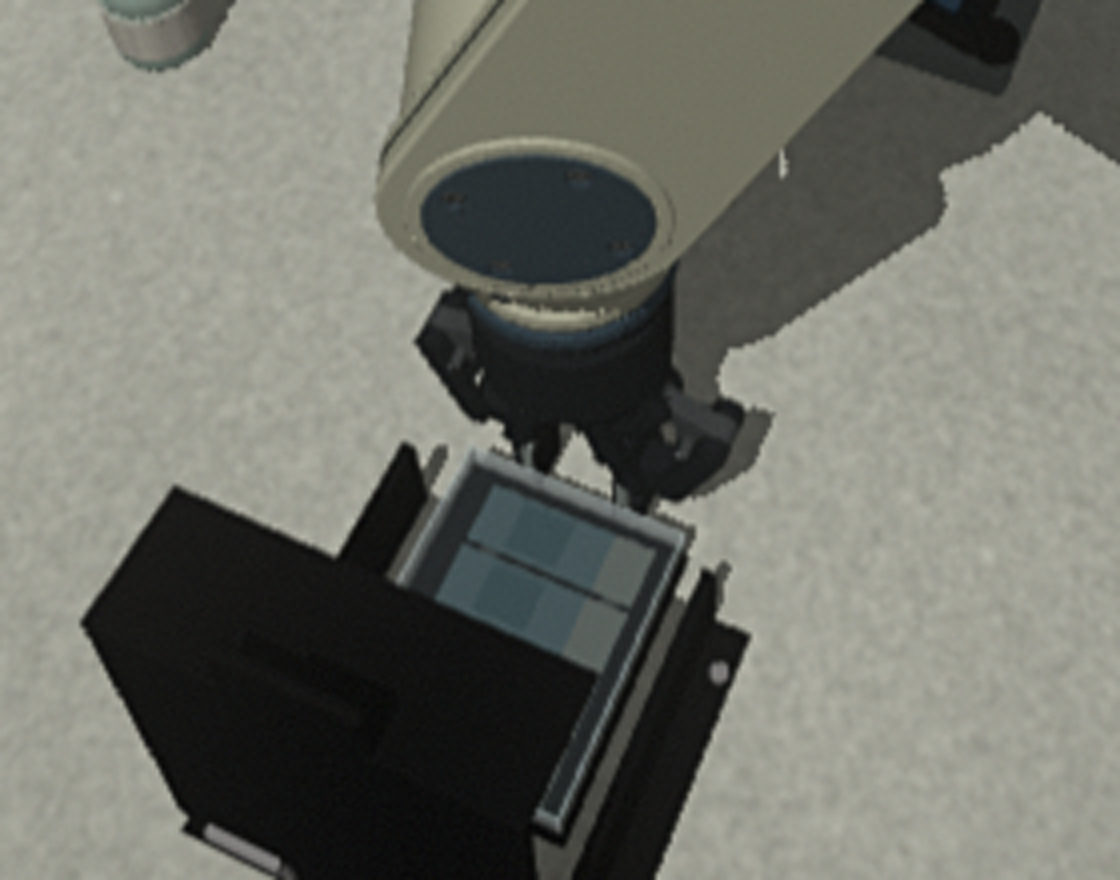

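```bash
python3 - <<'E'
from h import *
s=optics.read_camera('side')
for a,b in ((690,497),(740,415),(672,500),(645,480),(416,340),(480,415),(620,505),(540,470)):
    z=[ray(s,150+a/4,260+b/4,q) for q in (0,.1)]
    for y in (.197,.207,.217):
        k=(y-z[0][1])/(z[1][1]-z[0][1]); print((a,b),y,(z[0]+k*(z[1]-z[0])).round(3)[[0,2]],end=' ')
    print()
print('ch',[ray(s,150+a/4,260+b/4,.034).round(4) for a,b in((478,450),(692,530))])
E
```

```text
(690, 497) 0.197 [0.39  0.018] (690, 497) 0.207 [0.386 0.042] (690, 497) 0.217 [0.382 0.066] 
(740, 415) 0.197 [0.37  0.109] (740, 415) 0.207 [0.366 0.13 ] (740, 415) 0.217 [0.363 0.151] 
(672, 500) 0.197 [0.399 0.007] (672, 500) 0.207 [0.394 0.032] (672, 500) 0.217 [0.39  0.056] 
(645, 480) 0.197 [0.411 0.016] (645, 480) 0.207 [0.406 0.04 ] (645, 480) 0.217 [0.401 0.064] 
(416, 340) 0.197 [0.519 0.059] (416, 340) 0.207 [0.51  0.081] (416, 340) 0.217 [0.502 0.104] 
(480, 415) 0.197 [0.492 0.011] (480, 415) 0.207 [0.485 0.035] (480, 415) 0.217 [0.477 0.059] 
(620, 505) 0.197 [ 0.424 -0.021] (620, 505) 0.207 [0.419 0.004] (620, 505) 0.217 [0.413 0.03 ] 
(540, 470) 0.197 [ 0.464 -0.021] (540, 470) 0.207 [0.458 0.005] (540, 470) 0.217 [0.451 0.03 ] 
ch [array([0.4781, 0.2211, 0.034 ]), array([0.3808, 0.2165, 0.034 ])]
```

>>> {"api": "carry_out", "payload": {"moves": [[0.035,[0,-0.008,0],[0,0,0]],[0.035,[0,-0.008,0],[0,0,0]],[0.035,[0,-0.008,0],[0,0,0]],[0.035,[0,-0.007,0],[0,0,0]],[0.035,[0,0,0],[0,0,0]],[0.035,[0,0.015,0],[0,0,0]],[0.035,[0,0.03,0],[0,0,0]],[0.035,[0,0.03,0],[0,0,0]]]}}

```text
t: 32.08
eef_pos: [0.4339, 0.1611, 0.0124]
eef_rot: [-3.142, -0.0, 0.013]
ft_force: [0.8, -0.5, -0.4]
finger_gap: 0.0347
```

```bash
python3 look.py w 150 260 120 80 5 290 370 140 110 4; python3 - <<'E'
from h import *
print(r.sense()['joints'].round(3))
E
```

```text
top [0.2176, -0.3855, 0.0012] 0.76
top [0.7025, -0.1149, -0.0032] 0.71
top [0.3841, -0.4962, 0.0007] 0.67
side [0.379, -0.5, 0.0011] 0.97
side [0.2203, -0.3835, -0.0034] 0.64
32.275 [0.4343 0.1618 0.0124] [-0.12  0.49 -0.6 ]
[0.331 0.588 2.083 0.    0.47  0.32 ]
```

View pics/w_side.png

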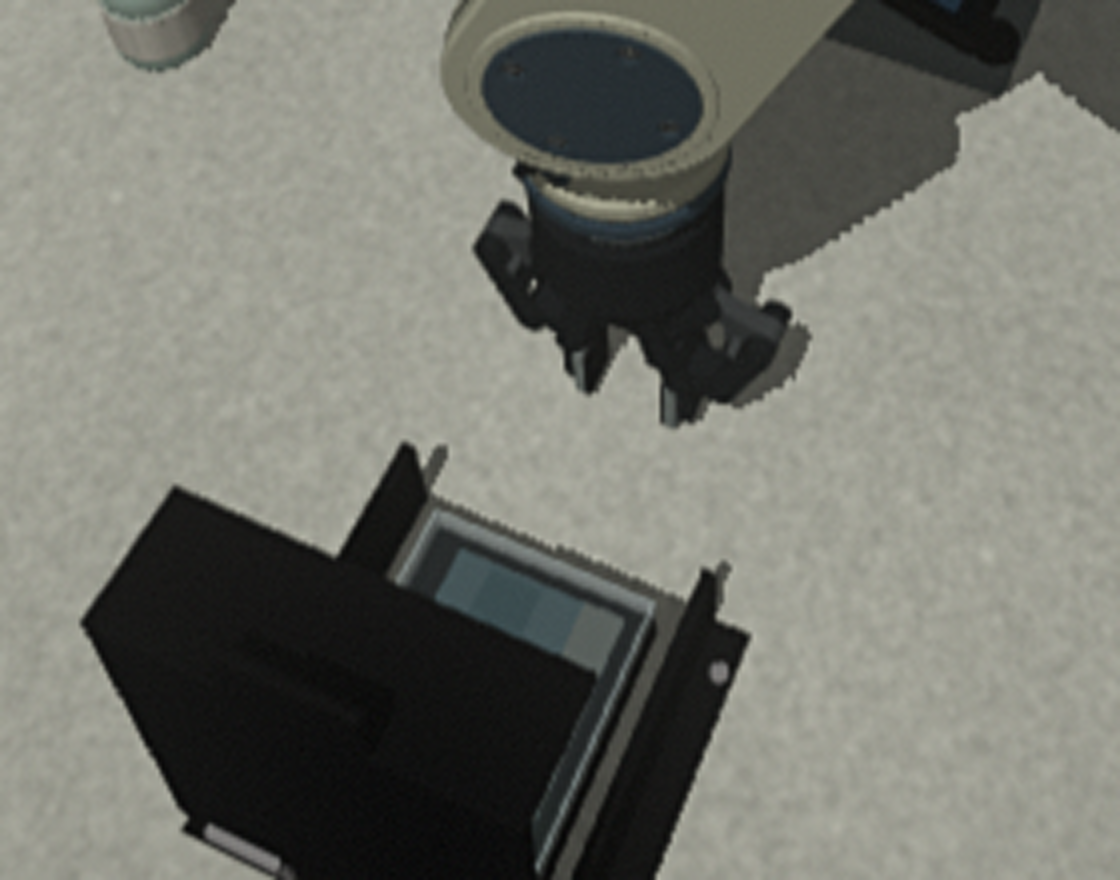

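View pics/w_top.png

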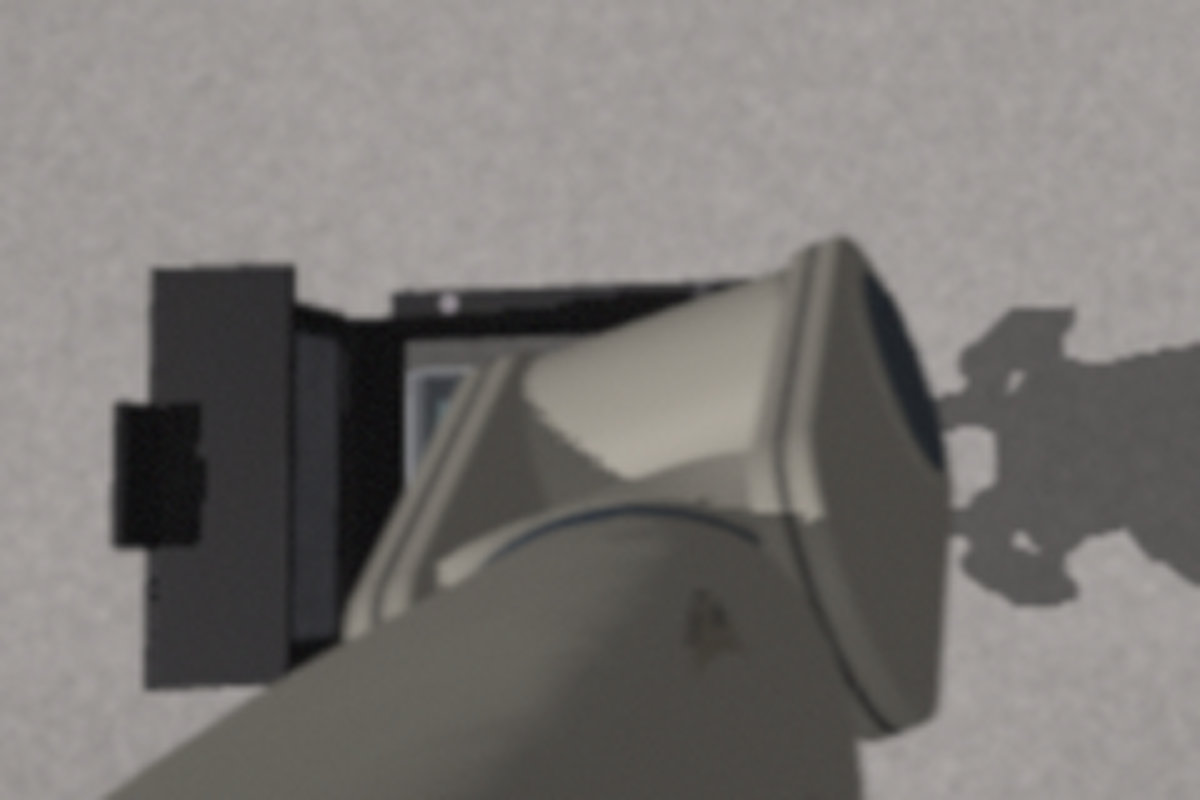

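```bash
python3 - <<'E'
from h import *
s=optics.read_camera('side');t=optics.read_camera('top')
print('rear',[ray(s,150+a/4,260+b/4,.034).round(4) for a,b in((438,510),(655,605))])
print('mouth', [ray(s,150+a/4,260+b/4,0).round(4) for a,b in((432,498),(685,602))],[ray(s,150+a/4,260+b/4,.05).round(4) for a,b in((406,442),(709,568))])
print('front edge top view',[ray(t,30+a/5,180+b/5,.034).round(4) for a,b in((406,370),(406,470))],'tab',[ray(t,30+a/5,180+b/5,.227).round(4) for a,b in((114,403),(114,546))])
E
```

```text
rear [array([0.4807, 0.2513, 0.034 ]), array([0.3819, 0.2508, 0.034 ])]
mouth [array([0.4963, 0.2358, 0.    ]), array([0.3767, 0.2328, 0.    ])] [array([0.5023, 0.2363, 0.05  ]), array([0.3657, 0.2343, 0.05  ])]
front edge top view [array([0.4804, 0.3728, 0.034 ]), array([0.4382, 0.3719, 0.034 ])] tab [array([0.4557, 0.3916, 0.227 ]), array([0.4072, 0.39  , 0.227 ])]
```

The chamber is wholly inside: its rear is at y=0.251 against the mouth at 0.235, and its front at 0.372 against the back wall at 0.386. Now going over the cover with the fingers closed.

>>> {"api": "carry_out", "payload": {"moves": [[0.035,[0,0,-0.055],[0,0,0]],[0,[0,0,-0.055],[0,0,0]],[0,[0,0,-0.055],[0,0,0]],[0,[0,0,-0.055],[0,0,0]],[0,[0,0,-0.055],[0,0,0]],[0,[0,0,-0.03],[0,0,0]],[0,[0,0,0],[0,0,0]]]}}

```text
t: 33.25
eef_pos: [0.4353, 0.1637, 0.32]
eef_rot: [-3.14, -0.006, 0.014]
ft_force: [-0.2, -1.1, -0.7]
finger_gap: 0.0002
```

>>> {"api": "carry_out", "payload": {"moves": [[0,[0,-0.047,0],[0,0,0]],[0,[0,-0.047,0],[0,0,0]],[0,[0,-0.047,0],[0,0,0]],[0,[0,-0.047,0],[0,0,0]],[0,[0,-0.047,0],[0,0,0]],[0,[0,-0.047,0],[0,0,0]],[0,[0,0,0],[0,0,0]]]}}

```text
t: 34.12
eef_pos: [0.4293, 0.4472, 0.3149]
eef_rot: [3.14, 0.002, 0.016]
ft_force: [0.3, -1.4, -0.0]
finger_gap: -0.0002
```

```bash
python3 - <<'E'
from h import *
t=optics.read_camera('top');s=optics.read_camera('side')
cv2.imwrite('pics/x_top.png',t['pixels']);cv2.imwrite('pics/x_side.png',s['pixels'])
S=r.sense();print(S['t'],S['eef_pos'],S['eef_rot'],S['joints'].round(3),S['finger_gap'],S['ft_force'])
for p in (t,s):
  for q in ('cover_tab','cover_hinge'): print(q,[(np.round(d['centre'],3),round(d['confidence'],2)) for d in models.tip_of(p,q)])
E
```

```text
34.225 [0.42962185 0.44434122 0.31542034] [3.13919843e+00 2.14686735e-03 1.38785073e-02] [ 0.783  0.333  1.562 -0.     1.249  0.769] 5.531277654178161e-05 [-0.39691982 -0.59978033  0.57074731]
cover_tab [(array([0.433, 0.385, 0.225]), 0.85)]
cover_hinge [(array([0.431, 0.391, 0.052]), 0.92)]
cover_tab [(array([0.432, 0.386, 0.228]), 0.6)]
cover_hinge []
```

View pics/x_top.png

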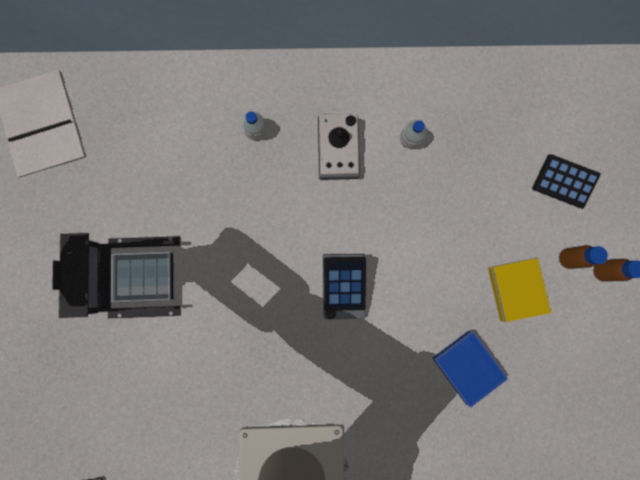

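View pics/x_side.png

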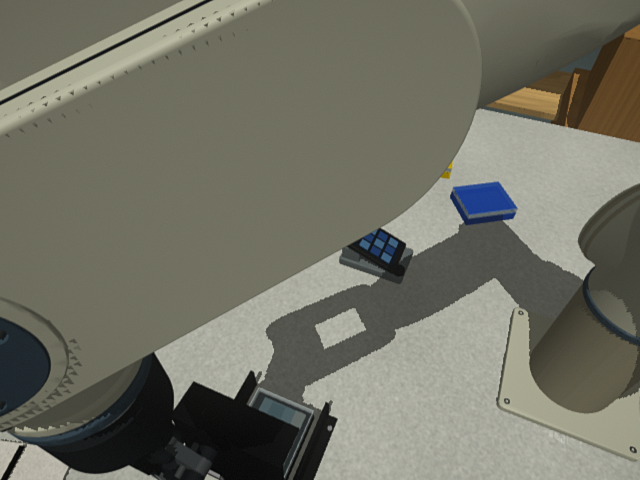

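```bash
python3 - <<'E'
import numpy as np
def P(th,rho=.165,h=.003): return np.array([.3915-rho*np.cos(th)+h*np.sin(th)+.0115,.053+rho*np.sin(th)+h*np.cos(th)])
prev=None
for th in np.concatenate([np.arange(1.52,-.001,-.05),[0]]):
    p=P(th); 
    print(round(th,2),p.round(4), None if prev is None else ((prev-p)*1000).round(1)); prev=p
E
```

```text
1.52 [0.3976 0.2179] None
1.47 [0.3894 0.2175] [8.2 0.5]
1.42 [0.3812 0.2166] [8.2 0.9]
1.37 [0.373  0.2153] [8.1 1.3]
1.32 [0.365  0.2136] [8.1 1.7]
1.27 [0.357  0.2115] [8.  2.1]
1.22 [0.3491 0.209 ] [7.9 2.5]
1.17 [0.3414 0.2061] [7.7 2.9]
1.12 [0.3338 0.2028] [7.6 3.3]
1.07 [0.3264 0.1992] [7.4 3.6]
1.02 [0.3192 0.1952] [7.2 4. ]
0.97 [0.3122 0.1908] [7.  4.4]
0.92 [0.3054 0.1861] [6.8 4.7]
0.87 [0.2989 0.181 ] [6.5 5. ]
0.82 [0.2926 0.1757] [6.3 5.4]
0.77 [0.2866 0.17  ] [6.  5.7]
0.72 [0.2809 0.1641] [5.7 6. ]
0.67 [0.2755 0.1578] [5.4 6.2]
0.62 [0.2705 0.1513] [5.1 6.5]
0.57 [0.2657 0.1446] [4.7 6.7]
0.52 [0.2613 0.1376] [4.4 7. ]
0.47 [0.2572 0.1304] [4.1 7.2]
0.42 [0.2536 0.123 ] [3.7 7.4]
0.37 [0.2503 0.1155] [3.3 7.6]
0.32 [0.2473 0.1078] [2.9 7.7]
0.27 [0.2448 0.0999] [2.5 7.8]
0.22 [0.2426 0.0919] [2.1 8. ]
0.17 [0.2409 0.0839] [1.7 8.1]
0.12 [0.2395 0.0757] [1.3 8.1]
0.07 [0.2386 0.0675] [0.9 8.2]
0.02 [0.2381 0.0593] [0.5 8.2]
0.0 [0.238 0.056] [0.1 3.3]
```

>>> {"api": "carry_out", "payload": {"moves": [[0,[0.002,0,0.03],[0,0,0]],[0,[0,0,0.03],[0,0,0]],[0,[0,0,0.035],[0,0,0]],[0,[0,0,0],[0,0,0]]]}}

```text
t: 34.92
eef_pos: [0.4316, 0.4424, 0.2201]
eef_rot: [3.138, 0.004, 0.011]
ft_force: [-0.6, 0.9, -0.1]
finger_gap: -0.0002
```

```bash
python3 look.py y 100 275 100 70 5 200 410 120 90 4
```

```text
top [0.3856, -0.5008, -0.0014] 0.92
top [0.4355, 0.3128, 0.0041] 0.66
top [0.2211, -0.3827, 0.0025] 0.63
side [0.2209, -0.3825, 0.0012] 0.86
35.125 [0.4335 0.445  0.2243] [ 0.32 -0.21  0.69]
```

View pics/y_side.png

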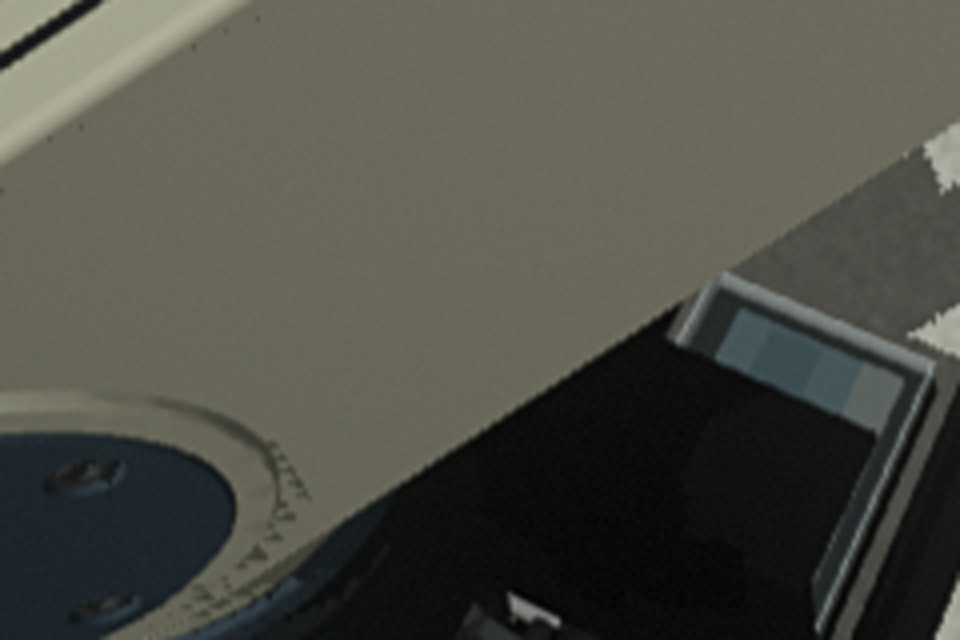

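View pics/y_top.png

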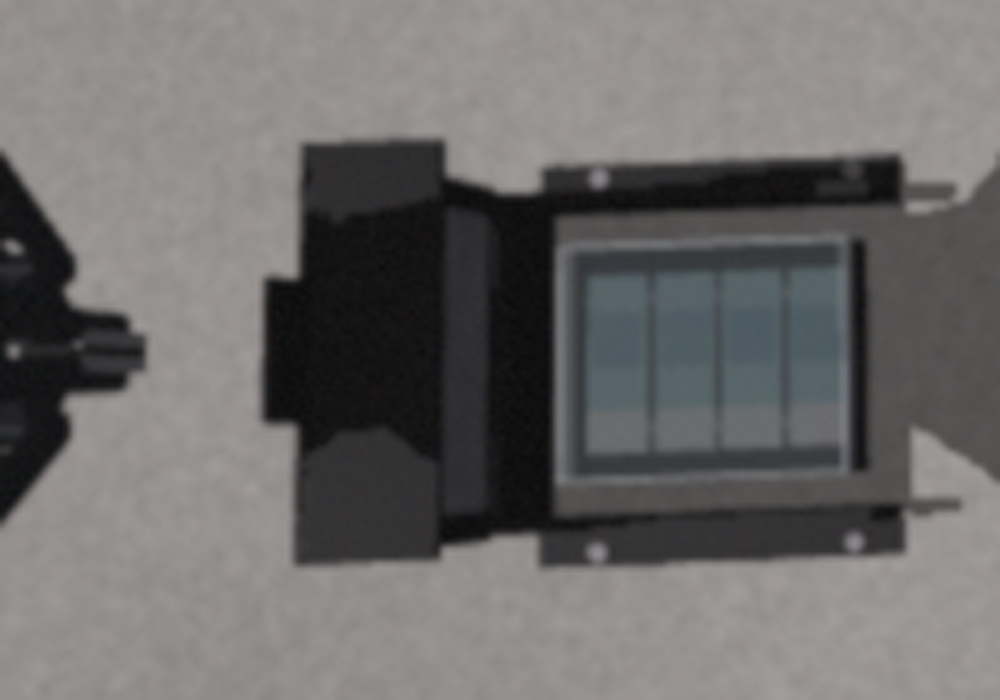

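>>> {"api": "carry_out", "payload": {"moves": [[0,[0,0.015,0.002],[0,0,0]],[0,[0,0.015,0.002],[0,0,0]],[0,[0,0.007,0],[0,0,0]],[0,[0,0.004,0],[0,0,0]],[0,[0,0.004,0],[0,0,0]],[0,[0,0.005,0],[0,0,0]],[0,[0,0.006,0.0005],[0,0,0]],[0,[0,0.006,0.0005],[0,0,0]]]}}

```text
t: 36.12
eef_pos: [0.4335, 0.3825, 0.2174]
eef_rot: [-3.141, -0.0, 0.012]
ft_force: [0.0, 2.5, -0.1]
finger_gap: -0.0003
```

>>> {"api": "carry_out", "payload": {"moves": [[0,[0,0.0082,0.0015],[0,0,0]],[0,[0,0.0081,0.0017],[0,0,0]],[0,[0,0.008,0.0021],[0,0,0]],[0,[0,0.0079,0.0025],[0,0,0]],[0,[0,0.0077,0.0029],[0,0,0]],[0,[0,0.0076,0.0033],[0,0,0]],[0,[0,0.0074,0.0036],[0,0,0]],[0,[0,0.0072,0.004],[0,0,0]]]}}

```text
t: 37.12
eef_pos: [0.4341, 0.3199, 0.1954]
eef_rot: [3.141, 0.0, 0.012]
ft_force: [1.1, 0.6, 2.1]
finger_gap: 0.0003
```

```bash
python3 look.py z 100 275 100 70 5 200 410 120 90 4;python3 - <<'E'
from h import *
for n in ('top','side'):
  p=optics.read_camera(n)
  print(n,[(np.round(d['centre'],3),round(d['confidence'],2)) for d in models.tip_of(p,'cover_tab')])
E
```

```text
top [0.3874, -0.4963, 0.0021] 0.94
top [0.2199, -0.3848, 0.002] 0.93
top [0.4329, 0.3111, 0.0039] 0.73
top [0.7537, 0.0673, 0.0014] 0.34
side [0.2214, -0.3842, -0.0011] 0.62
37.325 [0.4338 0.32   0.1953] [ 0.16  0.57 -0.29]
top [(array([0.434, 0.306, 0.202]), 0.68)]
side []
```

View pics/z_top.png

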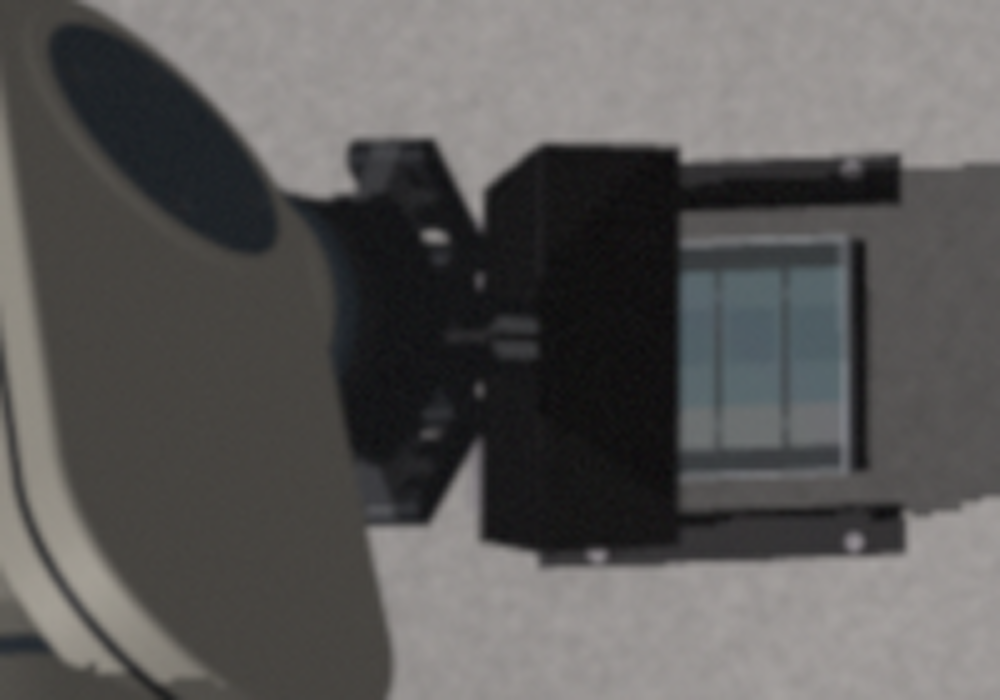

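View pics/z_side.png

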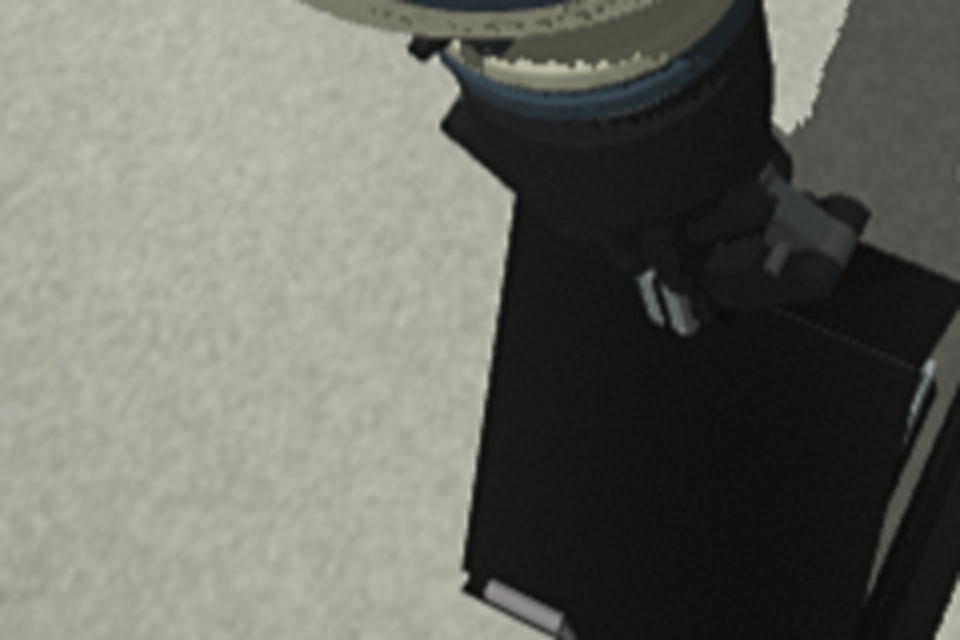

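The cover is following the fingertips at about 1.03 rad, with contact on the tab. Continuing along the arc.

>>> {"api": "carry_out", "payload": {"moves": [[0,[0,0.007,0.0044],[0,0,0]],[0,[0,0.0068,0.0047],[0,0,0]],[0,[0,0.0065,0.005],[0,0,0]],[0,[0,0.0063,0.0054],[0,0,0]],[0,[0,0.006,0.0057],[0,0,0]],[0,[0,0.0057,0.006],[0,0,0]],[0,[0,0.0054,0.0062],[0,0,0]],[0,[0,0.0051,0.0065],[0,0,0]]]}}

```text
t: 38.52
eef_pos: [0.4346, 0.2712, 0.1513]
eef_rot: [3.141, 0.0, 0.012]
ft_force: [-0.1, -0.0, 1.0]
finger_gap: 0.0004
```

>>> {"api": "carry_out", "payload": {"moves": [[0,[0,0.0047,0.0067],[0,0,0]],[0,[0,0.0044,0.007],[0,0,0]],[0,[0,0.0041,0.0072],[0,0,0]],[0,[0,0.0037,0.0074],[0,0,0]],[0,[0,0.0033,0.0076],[0,0,0]],[0,[0,0.0029,0.0077],[0,0,0]],[0,[0,0.0025,0.0078],[0,0,0]]]}}

```text
t: 39.4
eef_pos: [0.4351, 0.2459, 0.0999]
eef_rot: [3.142, 0.0, 0.012]
ft_force: [0.2, 0.5, 1.2]
finger_gap: 0.0001
```

```bash
python3 look.py A 130 275 100 70 5 230 400 120 90 4;python3 - <<'E'
from h import *
for n in ('top','side'):
  p=optics.read_camera(n)
  print(n,[(np.round(d['centre'],3),round(d['confidence'],2)) for d in models.tip_of(p,'cover_tab')])
E
```

```text
top [0.216, -0.3838, 0.003] 0.93
top [0.3841, -0.4958, -0.0009] 0.59
side [0.2205, -0.3796, -0.0022] 0.63
39.6 [0.4349 0.2459 0.1002] [ 0.04  0.26 -0.31]
top [(array([0.438, 0.227, 0.102]), 0.8)]
side [(array([0.433, 0.224, 0.105]), 0.74)]
```

View pics/A_side.png

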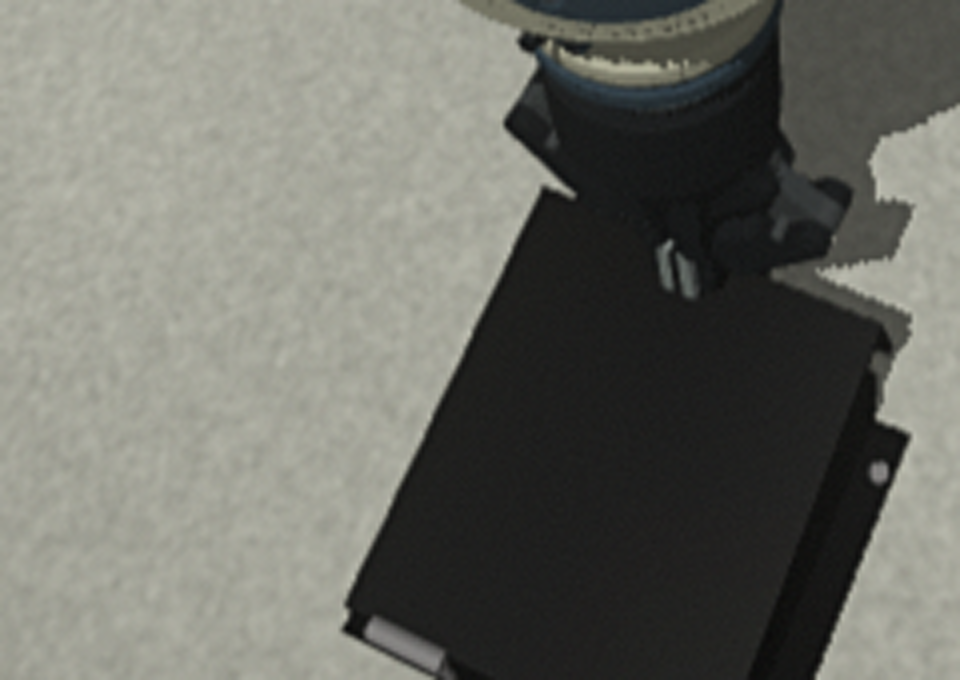

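>>> {"api": "carry_out", "payload": {"moves": [[0,[0,0.0015,0.006],[0,0,0]],[0,[0,0.0015,0.006],[0,0,0]],[0,[0,0.0013,0.006],[0,0,0]],[0,[0,0.001,0.006],[0,0,0]],[0,[0,0.001,0.005],[0,0,0]],[0,[0,0.0005,0.005],[0,0,0]],[0,[0,0,0.004],[0,0,0]],[0,[0,0,0.003],[0,0,0]]]}}

```text
t: 40.8
eef_pos: [0.4349, 0.239, 0.0591]
eef_rot: [3.141, 0.001, 0.012]
ft_force: [-0.5, -1.4, 1.2]
finger_gap: -0.0003
```

>>> {"api": "carry_out", "payload": {"moves": [[0,[0,0,0.0015],[0,0,0]],[0,[0,0,0.001],[0,0,0]],[0,[0,0,0.001],[0,0,0]],[0,[0,0,0],[0,0,0]]]}}

```text
t: 41.3
eef_pos: [0.4351, 0.2393, 0.0559]
eef_rot: [-3.141, -0.0, 0.012]
ft_force: [-0.7, -0.7, 0.1]
finger_gap: -0.0004
```

>>> {"api": "carry_out", "payload": {"moves": [[0,[0,0,0.001],[0,0,0]],[0,[0,0,0.001],[0,0,0]]]}}

```text
t: 41.55
eef_pos: [0.4353, 0.2394, 0.0552]
eef_rot: [-3.141, -0.0, 0.012]
ft_force: [-7.1, -3.2, 28.3]
finger_gap: -0.0002
```

>>> {"api": "carry_out", "payload": {"moves": [[0,[0,0,0.001],[0,0,0]],[0,[0,0,0.001],[0,0,0]]]}}

```text
t: 41.8
eef_pos: [0.4354, 0.2394, 0.0549]
eef_rot: [-3.141, -0.001, 0.012]
ft_force: [-12.7, -6.8, 52.7]
finger_gap: 0.0
```

The cover has bottomed out and the force rose to 53 N at the fingertips, more than I intended, so I back off at once.

>>> {"api": "carry_out", "payload": {"moves": [[0,[0,0,-0.006],[0,0,0]],[0,[0,0,-0.02],[0,0,0]],[0,[0,0,-0.05],[0,0,0]],[0,[0,0.05,-0.05],[0,0,0]],[0,[0,0.05,-0.05],[0,0,0]],[0,[0,0.05,0],[0,0,0]],[0,[0,0.05,0],[0,0,0]],[0,[0,0,0],[0,0,0]]]}}

```text
t: 42.8
eef_pos: [0.4373, 0.0484, 0.2165]
eef_rot: [3.141, -0.0, 0.008]
ft_force: [-0.1, 1.1, 0.0]
finger_gap: 0.0003
```

```bash
python3 - <<'E'
from h import *
for n in ('top','side'):
  p=optics.read_camera(n); cv2.imwrite(f'pics/B_{n}.png',p['pixels'])
  print(n,[(np.round(d['centre'],3),round(d['confidence'],2)) for d in models.tip_of(p,'cover_tab')])
  for q in ('bottle_a','console','panel'): print(q,[(np.round(d['centre'],3),round(d['confidence'],2)) for d in models.tip_of(p,q)])
S=r.sense();print(S['t'],S['eef_pos'],S['ft_force'])
E
```

```text
top []
bottle_a [(array([0.757, 0.071, 0.   ]), 0.96), (array([ 0.726, -0.284,  0.001]), 0.85)]
console [(array([ 0.706, -0.115,  0.   ]), 0.68)]
panel [(array([ 0.398, -0.124,  0.002]), 0.61)]
side [(array([0.432, 0.22 , 0.058]), 0.9)]
bottle_a [(array([0.758, 0.071, 0.001]), 0.69), (array([ 0.727, -0.282,  0.003]), 0.64), (array([ 0.708, -0.119,  0.006]), 0.58)]
console [(array([ 0.706, -0.122, -0.   ]), 0.69)]
panel [(array([ 0.399, -0.12 ,  0.001]), 0.9)]
43.3 [0.43743315 0.05150473 0.21621449] [0.20362787 0.04237042 0.36734798]
```

View pics/B_top.png

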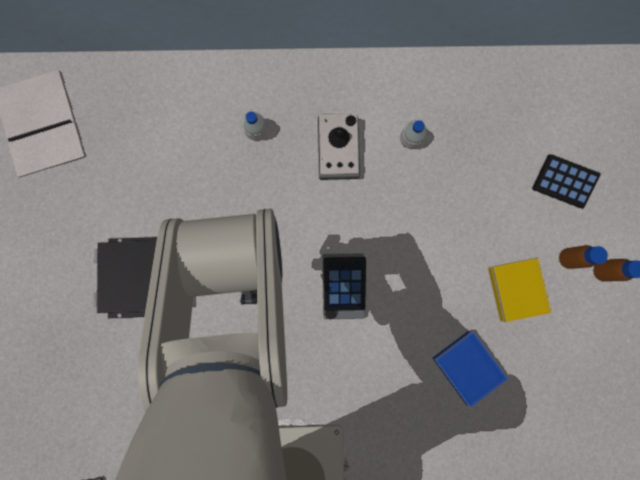

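View pics/B_side.png

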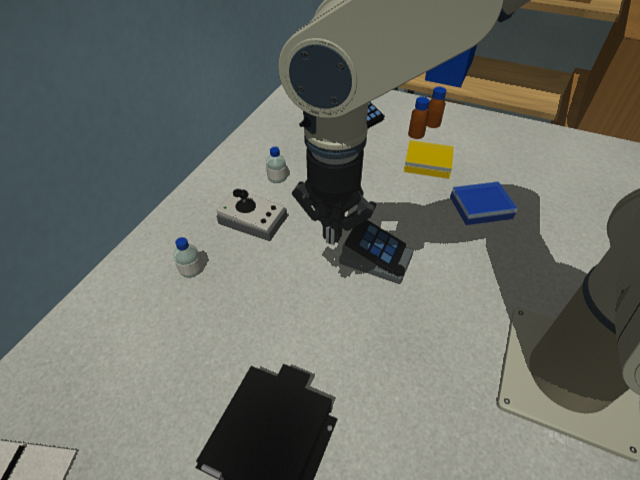

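The side view shows the cover lying flat, with its tab at (292,372) and about 0.058 m high (shut is 0.056 m). The bottles at (187,257) and (276,165) have not moved, and the arm is clear of everything.

```bash
python3 -c "
from rig import workorder
print(workorder.sign_off())"
```

```text
the job is handed in; nothing more can be done
None
```

The chamber is wholly inside the dark box with the cover shut, and the job is handed in at about 43 s of the 72 s. I pushed it flat with two fingertips: +x, then +y through the gap, then −x, then end-on into the box. I then lowered the cover along its arc by its tab.

**Last checks**
- **Chamber:** before the cover came down, it lay from about y = 0.251 to 0.372, with the box inside from 0.236 to 0.386.
- **Cover:** the tab measured 0.058 m high, against 0.056 m when shut, and pressing met a hard stop at that height.
- **Bottles and instruments:** both bottles and both instruments stand where they started, to within a few mm. I saw no contact in the pictures. The arm hid part of the top view during the gap passage, so I relied on the side view there.
- **Arm:** it ended clear of everything.

**What went wrong:** when seating the shut cover I pressed too far. The fingertip force peaked at about 53 N, well over the 3 to 5 N intended, and I backed off straight away. That is under the 120 N wrist limit. The 40 N limit is for the arm or gripper body, and only the fingertips were touching. Otherwise the readings taken between moves stayed below about 8 N.

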